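Fetch the tongs from behind the seasonings

ROBOT

A 6-joint arm with a two-finger parallel gripper is mounted at the origin on the work surface. World frame = base frame: x ahead of the robot, y to its left, z up, the work surface at z = 0. Lengths are in mm, angles in rad, forces in N, time in s.
With the tool pointing down it reaches from about 350 to 725 mm from the base axis. Payload 4.3 kg.
Tool frame: the origin (TCP) lies at the very end of the fingers, on their centre line; the grasp point (between the pads) lies 19 mm behind it; z points along the fingers, y is the direction in which the jaws open and shut (so a half turn about z gives the same grasp; the last joint's range is limited). The gripper opens to 85 mm and grips with 20 to 120 N. Pads are 22 mm wide; open, the fingers measure 114 mm over their backs; the gripper's body (76 mm by 85 mm) begins 54 mm behind the grasp point. The pads swing forward as they close: fully open they stand 13 mm farther back than shut.
Start: joints at [-1.232, 0.377, 0.081, 1.274, 0, 1.46], TCP at [249.499, -518.09, 231.329] pointing down, gripper open.
Joint ranges: [-2.72, 2.72], [-0.84, 1.66], [-1.02, 1.22], [-1.77, 2.12], [-1.37, 1.28], [-3.14, 3.14]. Speed limits (rad/s): [2.57, 2.57, 3.14, 3.14, 3.14, 3.14].

INTERFACE

Orientations are given as a rotation vector (axis times angle).
In Python, from cell import * gives the robot as it stands. The module is installed in compiled form; this text tells all that it offers.
- The arm moves only by the tool send_rows, never from a script. Its argument "commands" is a list that holds one entry, the list of rows, each a list of 7 numbers: the shift along the tool's x, y, z in cm, then the turn, a rotation vector about the tool's x, y, z in rad, then the finger opening in cm, from 0 to 8.54. In form: [[[tx, ty, tz, wx, wy, wz, jaw], ...]]. A call has 1 to 12 rows; each row is the pose to reach, as a shift and turn from the pose commanded when the call began, along the tool's axes at that moment; what a row does not reach only later rows make up. A row lasts 1/8 s, in which the tool goes at most 62.5 mm and 10.7 degrees, less where a joint would pass 70% of its speed; a pose out of reach is approached as far as the arm can. A call with a gripper value outside its range is refused whole. The fingers move at their own pace and stop on an object; "force" is the grip in N (left out, the last holds). Time passes only in rows, so rows that repeat a pose let the fingers close. It gives the time, the measured TCP pose, the force and the opening at its end, in the units of the state.
- sense(): the state, without advancing time (a new reading comes with each control period).
- grab_frame(name): name is "scene" or "top" or "wrist"; returns a dict with "image" (400x640x3 uint8, blue, green, red), "z_map" (400x640 float32, mm along the optical axis (not along the pixel's ray), 0 where there is no reading), "K" (3x3 intrinsics, pixels), "R" (3x3) and "t" (3): a world point X has camera coordinates R X + t; the wrist camera has in their place "tool_from_camera" (4x4, takes a point from camera to tool coordinates, whose origin is the TCP and whose axes are the flange's). Camera axes: x right, y down, z forward; pixel columns grow to the right and rows downward; lengths in mm; the calibration is good to about 2 mm. A picture is of the moment at which its call begins: read the wrist's pose just before it.
- hand_in(): hands the job in, once; it reports no verdict.
Trained networks look in the newest picture that a camera, given by its name, has taken for a name from the list of things; names that differ only in an ending like _2 or _b are one class to them, and where a whole thing is asked for, a point or a joint stands for the part that bears it (a point fixed in the world has none). Each returns a list of dicts, best first, with "confidence" (0 to 1); they miss things now and then, are a little off and sometimes report something else, mostly with a low value. They report only what shows in the picture. A call takes as long as a camera call. They do not tell look-alikes from the thing itself.
- masks_of(thing, camera): "region" (400x640 bool, what is visible of it) and "centre" ([column, row] in pixels, amid what is visible of it).
- place_of(thing, camera): "centre" ([column, row] in pixels: a listed point, or the origin of a listed thing).
The state is a dict: "time_s": time; "joints": joint angles; "qd": joint speeds; "joint_torque": joint torques, N m; "position": TCP position; "orientation": TCP orientation; "contact_force": force on the tool from outside, world axes, zero at the start; "moment": the same for the moment, N m; "gripper_width": finger opening in mm.
Only numpy, scipy, OpenCV 4.12 (cv2) and the standard library are available. Lean on these libraries where they do the work, as an engineer would, in place of code of your own. Each camera call takes 0.05 s, during which the arm holds its last target.

TASK

The cook needs the tongs that lie on the sheet pan behind the row of seasoning containers. Set all three containers aside on the white cutting board, lay the tongs flat and lengthwise inside the shallow black tool tray, and only then put every container back on the sheet pan on exactly the spot it came from, so that each is found in its usual place. Keep the containers upright throughout and leave the other things on the table where they are.

Things in the scene. Friction and masses are not known exactly. Their poses are not given: they have to be found in the camera images.
- dredger: Seasoning dredger: plain stainless steel cylinder, 61 mm diameter (a rim band 63 mm at heights 81 to 93), 110 mm high in all, with a low domed aluminium top with small black holes above 93 mm. About 0.28 kg. Best gripped with the finger pads around 70 mm above its underside. Origin: centre of its underside; z up along its axis.
- squeeze_bottle: Cream-coloured plastic squeeze bottle (rigid): straight round body 54 mm diameter up to 112 mm, then a shoulder, a 40 mm wide white screw cap and a pointed white nozzle, 147 mm high in all. About 0.26 kg. Grip the body around 100 mm above its underside. Origin: centre of its underside; z up along its axis.
- pepper_mill: Dark wooden pepper mill: foot 56 mm diameter, waist 38 mm at 60 mm height, straight round head 48 mm diameter from 94 to 130 mm height, small steel ball on top, 148 mm high in all. About 0.3 kg. Grip the head around 112 mm above its underside. Origin: centre of its underside; z up along its axis.
- tongs: Stainless kitchen tongs, locked shut and rigid, lying on their side: 253 mm long, 26 mm high at the tips, arms 22 mm high and together about 32 mm wide at mid-length. 0.16 kg. Origin: on the underside near mid-length and the centre of mass; x along the length towards the tips, z up. At the start they lie roughly along the pan's y, behind the containers (further from the robot) and close to them.
- sheet_pan: Quarter-size aluminium sheet pan, fixed to the table: 241 mm along its x, 330 mm along its y, rim 25 mm high, floor 2 mm thick. Origin: centre of its underside; x points away from the robot within 0.15 rad, z up. At the start the containers stand on it in a row along its y, on the robot's side, about 85 mm apart, in any order; the tongs lie about 68 mm behind the row.
- cutting_board: Side area: small white plastic cutting board, 254 mm along its x, 152 mm along its y, 12 mm thick, fixed to the table, to the left or to the right of the pan. Origin: centre of its underside; z up. Empty at the start; room for three containers in a row along its x, about 78 mm apart.
- tool_tray: Target of the tongs: shallow black plastic tray, fixed to the table on the other side of the pan: 300 mm along its x, 104 mm along its y, rim 15 mm high, floor 2 mm thick, inside about 288 x 92 mm at the floor. Origin: centre of its underside; z up. Empty at the start; the tongs may point either way in it.
- oil_spray: Bystander: yellow spray can with a red cap, 56 mm diameter, 177 mm high, beyond the pan. Origin: centre of its underside.
- ramekin: Bystander: white ceramic bowl, 84 mm across the rim, 45 mm high, beyond the pan. Origin: centre of its underside.
- chip_tub: Bystander: tan square tub with white lid, 90 mm square, 83 mm high, beyond the pan. Origin: centre of its underside.
There are look-alikes about, which are no part of the job. What is shaped like the pepper_mill but blue or green is not meant. Leave any orange or red look-alike of the dredger alone.

How it is judged:
By the outcome, as a careful person would: the job done as asked, in the order asked, and still so for the second after the job is handed in, with the robot touching nothing.
It also fails if it takes over 147 s, if anything falls off the work surface, if the arm or the gripper's body presses on something with over 40 N, if the wrist force passes 120 N, or if a joint passes its speed limit or range.

## Working session

There is one attempt and no reset: what is moved stays moved. The work goes in short steps, Python scripts to look and compute and a tool call to move; the robot and the scene stay as the last step left them, time stands still between calls to the robot, and variables do not carry over. Pictures are saved under pics/ and viewed, and the job is handed in when it is done.

Besides the shell and the picture viewer there is one more tool, called by a JSON object that holds its "op" and its "data", one argument or row to a line. send_rows: Moves the arm, as the interface text tells. Its arguments: {"type":"object","properties":{"commands":{"type":"array"},"force":{"type":"number"}},"required":["commands"]}

```bash
mkdir -p pics; python3 - <<'E'
from cell import *
import cv2
s=sense();print(s)
for n in("scene","top"):
    f=grab_frame(n);cv2.imwrite(f"pics/{n}0.png",f["image"]);print(n,f["K"].tolist(),f["R"].tolist(),f["t"].tolist())
    for t in "dredger squeeze_bottle pepper_mill tongs sheet_pan cutting_board tool_tray oil_spray ramekin chip_tub".split():
        print(t,[(round(d["confidence"],2),[round(float(v)) for v in d["centre"]]) for d in masks_of(t,n)])
E
```

```text
{'time_s': 0.0, 'joints': array([-1.23229331e+00,  3.78095173e-01,  7.96281641e-02,  1.27441052e+00,
       -1.12983834e-05,  1.46049960e+00]), 'qd': array([ 0.00051592,  0.0004071 , -0.0013942 ,  0.00051711, -0.00024976,
        0.00146754]), 'joint_torque': array([ 8.37142798e-04, -4.63602984e+01,  2.69875252e+01,  2.07987218e-02,
       -1.11710278e-04,  4.40181651e-06]), 'position': array([ 249.26651025, -517.42717302,  230.34343486]), 'orientation': array([-3.06081148e+00, -6.98611546e-01,  3.89587322e-04]), 'contact_force': array([-0.63040608, -0.2956977 , -0.0509718 ]), 'moment': array([-0.02970008, -0.0285306 ,  0.0294623 ]), 'gripper_width': 85.36258269008667}
scene [[391.81885778663803, 0.0, 318.6973788874275], [0.0, 391.81885778663803, 199.77899788664794], [0.0, 0.0, 1.0]] [[0.4893320747358543, 0.8720508696580609, 0.009022270408483081], [0.7513804519750665, -0.41632379080025345, -0.511958902260183], [-0.4426980201270942, 0.25729706943983316, -0.8589625609031074]] [-268.67681834546255, -364.28308418135623, 1325.5768682176422]
dredger [(0.89, [280, 206]), (0.7, [188, 166]), 
[... 483 characters left out ...]
463423297263], [0.0, 0.0, 1.0]] [[0.0236621828639447, -0.9997198581274582, 0.0005535049488146449], [-0.9909729396065183, -0.0235282264374828, -0.13198126961172438], [0.13195731912148487, 0.002574456509954621, -0.9912520557880067]] [-0.5403708240534568, 526.776973444436, 1131.3193533339947]
dredger [(0.75, [426, 303]), (0.68, [395, 274]), (0.66, [364, 214])]
squeeze_bottle [(0.9, [334, 210])]
pepper_mill [(0.88, [340, 270]), (0.83, [290, 269])]
tongs [(0.84, [327, 188])]
sheet_pan [(0.65, [328, 190])]
cutting_board [(0.84, [458, 219])]
tool_tray [(0.76, [204, 206]), (0.26, [327, 185])]
oil_spray [(0.91, [327, 108])]
ramekin [(0.88, [273, 110])]
chip_tub [(0.62, [273, 109]), (0.6, [397, 105])]
```

View pics/scene0.png

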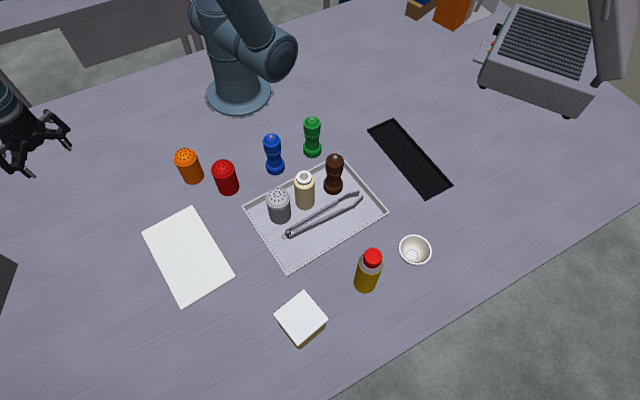

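View pics/top0.png

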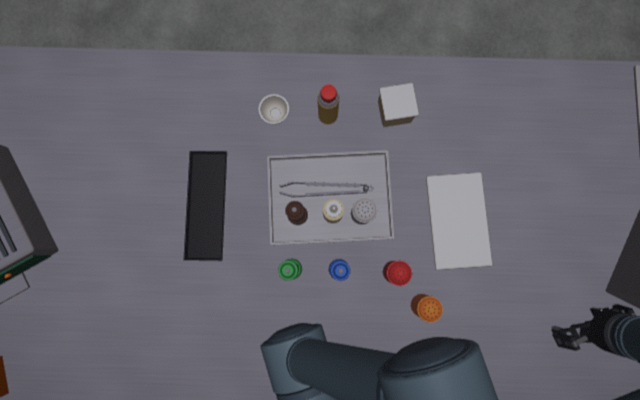

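```bash
python3 - <<'E'
import cv2
a=cv2.imread("pics/top0.png")[150:320,240:480]
cv2.imwrite("pics/topc.png",cv2.resize(a,None,fx=3.3,fy=3.3,interpolation=cv2.INTER_CUBIC))
a=cv2.imread("pics/scene0.png")[90:290,160:400]
cv2.imwrite("pics/scenec.png",cv2.resize(a,None,fx=3,fy=3,interpolation=cv2.INTER_CUBIC))
E
```

```text
(no output)
```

View pics/topc.png

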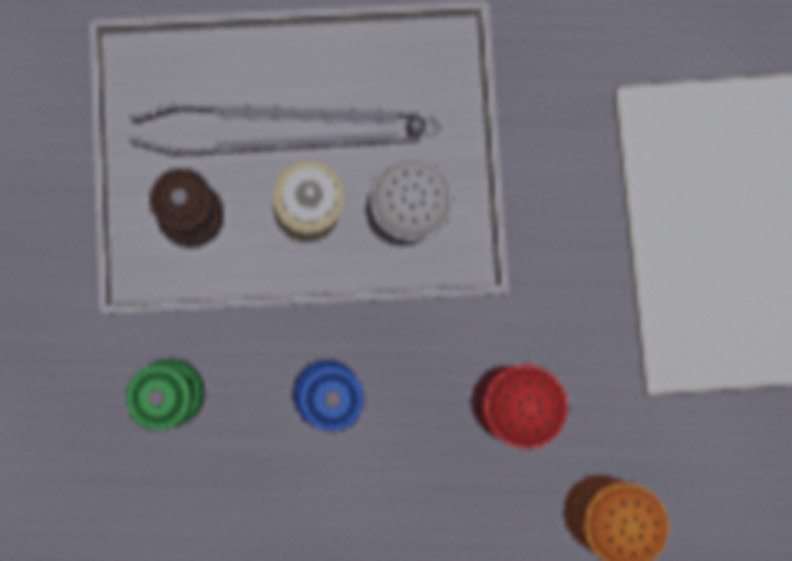

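View pics/scenec.png

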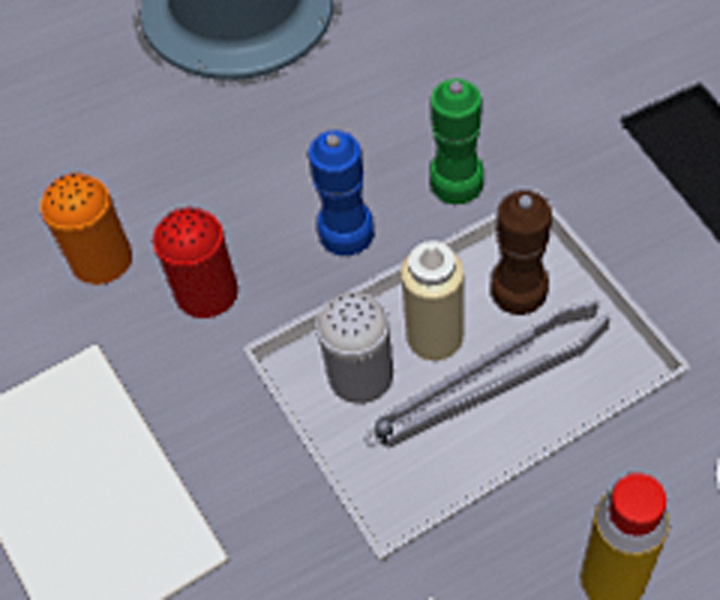

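```bash
cat > h.py <<'E'
import numpy as np, cv2
from scipy.optimize import least_squares
from scipy.spatial.transform import Rotation as Rot
from cell import *
THG="dredger squeeze_bottle pepper_mill tongs sheet_pan cutting_board tool_tray".split()
def world(f,R=None,t=None):
    z=f["z_map"];K=f["K"];v,u=np.mgrid[:400,:640]
    P=np.stack([(u-K[0,2])*z/K[0,0],(v-K[1,2])*z/K[1,1],z],-1).astype(float)
    if "R" in f: W=(P-f["t"])@f["R"]
    else:
        T=f["tool_from_camera"];R,t=f["pose"]
        W=(P@T[:3,:3].T+T[:3,3])@R.T+t
    W[z<=0]=np.nan
    return W
def wristframe():
    s=sense();f=grab_frame("wrist");f["pose"]=(Rot.from_rotvec(s["orientation"]).as_matrix(),s["position"]);return f
PROF={"dredger":(12,78,30.5),"squeeze_bottle":(12,108,27.),"pepper_mill":(97,127,24.)}
def fitc(W,xy,name,base,it=4):
    lo,hi,r=PROF[name];c=np.array(xy,float)
    P=W.reshape(-1,3);P=P[np.isfinite(P[:,0])]
    P=P[(P[:,2]>base+lo)&(P[:,2]<base+hi)]
    Q=None
    for k in range(it):
        d=np.hypot(*(P[:,:2]-c).T); Q=P[abs(d-r)<(20 if k==0 else 6)]
        if len(Q)<10:return c,len(Q),9
        s=least_squares(lambda c:np.hypot(*(Q[:,:2]-c).T)-r,c,loss="soft_l1");c=s.x
    return c,len(Q),np.sqrt(np.mean(s.fun**2))
def down(x,y,z,yaw):pass
E
cat > m.py <<'E'
from h import *
F={n:grab_frame(n) for n in("scene","top")}
np.savez("f0.npz",**{n+k:F[n][k] for n in F for k in("image","z_map")})
W={n:world(F[n]) for n in F}
# table plane check
for n,(u,v) in {"top":(150,200),"scene":(350,340)}.items():
    print(n,"table z",np.nanmedian(W[n][v-8:v+8,u-8:u+8,2]))
px={"dredger":(364,213),"squeeze_bottle":(334,210),"pepper_mill":(295,211)}
for o,(u,v) in px.items():
    p=np.nanmedian(W["top"][v-4:v+5,u-4:u+5].reshape(-1,3),0);print(o,"toppt",p.round(1))
    for n in F: 
        c,k,e=fitc(W[n],p[:2],o,2);print("  ",n,c.round(1),k,round(e,2))
for t in("sheet_pan","cutting_board","tool_tray"):
    for n in F:
        ms=[m for m in masks_of(t,n) if m["confidence"]>.6]
        if not ms:print(t,n,"none");continue
        m=ms[0];P=W[n][m["region"]];P=P[np.isfinite(P[:,0])]
        r=cv2.minAreaRect(P[:,:2].astype(np.float32));print(t,n,[np.round(q,1) for q in r],"z",np.percentile(P[:,2],[5,50,95]).round(1),len(P))
for n in F:
    P=W[n].reshape(-1,3);c=np.array([511,12])
    m=masks_of("tongs",n)[0];P=W[n][m["region"]];P=P[np.isfinite(P[:,0])&(P[:,2]>10)&(P[:,2]<40)]
    print("tongs",n,len(P),[np.round(q,1) for q in cv2.minAreaRect(P[:,:2].astype(np.float32))],np.percentile(P[:,2],[5,50,95]).round(1))
s=sense();print(Rot.from_rotvec(s["orientation"]).as_matrix().round(3))
E
python3 m.py
```

```text
top table z 0.3569971348909039
scene table z 0.48592860660623266
dredger toppt [481.7 -87.  111. ]
   scene [489.8 -90.3] 270 0.79
   top [491.1 -89.1] 46 0.24
squeeze_bottle toppt [484.1 -11.9 136.4]
   scene [487.1 -11.4] 357 0.81
   top [488.7 -10.1] 52 0.18
pepper_mill toppt [479.5  81.7 142.7]
   scene [481.1  83.3] 116 0.86
   top [483.1  84.8] 30 1.5
sheet_pan scene none
sheet_pan top [array([532.4,  -1.1]), array([241.8, 338.9]), np.float64(4.1)] z [-1.3  2.8 25. ] 8872
cutting_board scene none
cutting_board top [array([ 477.5, -353.5]), array([256.4, 157.3]), np.float64(5.4)] z [ 8.2 12.2 15.9] 5193
tool_tray scene [array([501.8, 338.7]), array([301. , 120.7]), np.float64(0.9)] z [-0.7  2.7 14.7] 2780
tool_tray top [array([504.4, 336.8]), array([299.2, 109.8]), np.float64(0.4)] z [-1.4  2.8 15.6] 4193
tongs scene 642 [array([554.5,   8.3]), array([ 40.2, 249.5]), np.float64(2.1)] [11.3 22.9 27.7]
tongs top 497 [array([557.3,   9.9]), array([ 39.5, 245.9]), np.float64(4.5)] [13.4 24.  28.6]
[[ 0.901  0.434  0.   ]
 [ 0.434 -0.901 -0.   ]
 [-0.     0.    -1.   ]]
```

```bash
cat > plan.py <<'E'
# usage: plan.py x,y,z,phi_deg,jaw_cm,n ...   ; cmd pose in cmd.json ; "--set" saves end
import sys,json,numpy as np
from scipy.spatial.transform import Rotation as Rot
def Rd(phi):
    a=np.radians(phi);return np.array([[np.cos(a),np.sin(a),0],[np.sin(a),-np.cos(a),0],[0,0,-1]]).astype(float)
x,y,z,phi=json.load(open("cmd.json"));R0=Rd(phi);p0=np.array([x,y,z])
rows=[]
for a in sys.argv[1:]:
    X,Y,Z,F,J,n=map(float,a.split(","))
    d=R0.T@(np.array([X,Y,Z])-p0)/10
    w=Rot.from_matrix(R0.T@Rd(F)).as_rotvec()
    r=[round(float(v),2)+0. for v in d]+[0,0,round(float(w[2]),3),J]
    rows+=[r]*int(n)
dd=np.array(rows[-1]);p=p0+R0@dd[:3]*10
json.dump([*map(float,p),phi-np.degrees(dd[5])],open("cmd.json","w"))
print(len(rows),json.dumps([rows]));print(json.load(open("cmd.json")))
E
echo '[249.499,-518.09,231.329,25.71]'>cmd.json
python3 plan.py 490.4,-89.7,165,93,8.5,10
```

```text
10 [[[40.29, -28.15, 6.63, 0, 0, -1.174, 8.5], [40.29, -28.15, 6.63, 0, 0, -1.174, 8.5], [40.29, -28.15, 6.63, 0, 0, -1.174, 8.5], [40.29, -28.15, 6.63, 0, 0, -1.174, 8.5], [40.29, -28.15, 6.63, 0, 0, -1.174, 8.5], [40.29, -28.15, 6.63, 0, 0, -1.174, 8.5], [40.29, -28.15, 6.63, 0, 0, -1.174, 8.5], [40.29, -28.15, 6.63, 0, 0, -1.174, 8.5], [40.29, -28.15, 6.63, 0, 0, -1.174, 8.5], [40.29, -28.15, 6.63, 0, 0, -1.174, 8.5]]]
[490.3931304677208, -89.67352283531318, 165.029, 92.97524514835865]
```

Dredger candidates in the top image are steel (364,213), red (398,272) and orange (429,308). The steel one in the pan is the one meant. Pepper mill candidates are brown (296,212), green (290,269) and blue (340,270). The brown one in the pan is meant. The enlarged crops confirm both. The tongs' tips point to +y, the board is on the right (-y), and the tray is on the left.

{"op": "send_rows", "data": {
  "commands": [
    [[40.29,-28.15,6.63,0,0,-1.174,8.5],[40.29,-28.15,6.63,0,0,-1.174,8.5],[40.29,-28.15,6.63,0,0,-1.174,8.5],[40.29,-28.15,6.63,0,0,-1.174,8.5],[40.29,-28.15,6.63,0,0,-1.174,8.5],[40.29,-28.15,6.63,0,0,-1.174,8.5],[40.29,-28.15,6.63,0,0,-1.174,8.5],[40.29,-28.15,6.63,0,0,-1.174,8.5],[40.29,-28.15,6.63,0,0,-1.174,8.5],[40.29,-28.15,6.63,0,0,-1.174,8.5]]
  ],
  "force": 40
}}

```text
time_s: 2.85
position: [490.2, -89.8, 165.0]
orientation: [2.162, 2.279, -0.001]
contact_force: [0.4, -0.0, 0.5]
gripper_width: 84.8
```

```bash
python3 - <<'E'
from h import *
s=sense();print(s["position"],Rot.from_rotvec(s["orientation"]).as_matrix().round(3)[:,0],s["joints"].round(2))
f=wristframe();cv2.imwrite("pics/w1.png",f["image"]);W=world(f)
for o,c in {"dredger":(490,-90),"squeeze_bottle":(488,-11),"pepper_mill":(482,84)}.items(): print(o,fitc(W,c,o,2))
P=W.reshape(-1,3);
for c,lo in(((490,-90),95),((488,-11),118)):
    Q=P[(P[:,2]>lo)&(P[:,2]<160)&(np.hypot(P[:,0]-c[0],P[:,1]-c[1])<42)]
    if len(Q):print(len(Q),cv2.minEnclosingCircle(Q[:,:2].astype(np.float32)),Q[:,2].max())
E
```

```text
[490.23595272 -89.80887196 165.04544978] [-0.053  0.999 -0.001] [-0.31  0.25 -0.27  1.05 -0.    1.21]
dredger (array([490.76547088, -88.62756296]), 605, np.float64(0.15017303497492832))
squeeze_bottle (array([488.33376002, -35.54579885]), 1292, np.float64(3.0744642204161945))
pepper_mill (array([482.,  84.]), 0, 9)
5881 ((490.7532043457031, -88.26715087890625), 31.42568016052246) 115.35002056760467
5614 ((487.9245910644531, -9.278647422790527), 24.637147903442383) 152.02961347040133
```

View pics/w1.png

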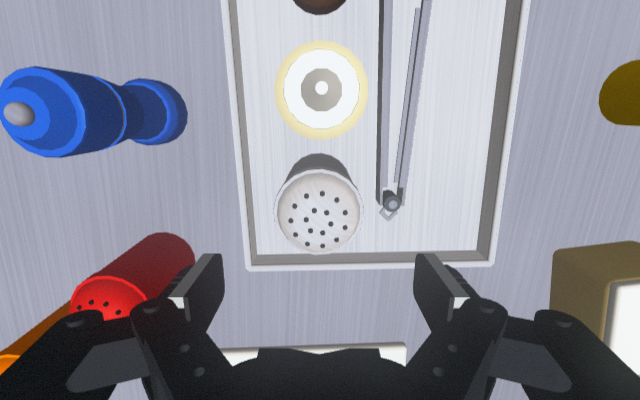

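```bash
python3 plan.py 490.7,-89,49,93,8.5,4  490.7,-89,49,93,5,5
```

```text
9 [[[0.07, 0.03, 11.6, 0, 0, -0.0, 8.5], [0.07, 0.03, 11.6, 0, 0, -0.0, 8.5], [0.07, 0.03, 11.6, 0, 0, -0.0, 8.5], [0.07, 0.03, 11.6, 0, 0, -0.0, 8.5], [0.07, 0.03, 11.6, 0, 0, -0.0, 5.0], [0.07, 0.03, 11.6, 0, 0, -0.0, 5.0], [0.07, 0.03, 11.6, 0, 0, -0.0, 5.0], [0.07, 0.03, 11.6, 0, 0, -0.0, 5.0], [0.07, 0.03, 11.6, 0, 0, -0.0, 5.0]]]
[490.65639294089397, -88.95889505092555, 49.028999999999996, 92.97524514835865]
```

{"op": "send_rows", "data": {
  "commands": [
    [[0.07,0.03,11.6,0,0,0,8.5],[0.07,0.03,11.6,0,0,0,8.5],[0.07,0.03,11.6,0,0,0,8.5],[0.07,0.03,11.6,0,0,0,8.5],[0.07,0.03,11.6,0,0,0,5.0],[0.07,0.03,11.6,0,0,0,5.0],[0.07,0.03,11.6,0,0,0,5.0],[0.07,0.03,11.6,0,0,0,5.0],[0.07,0.03,11.6,0,0,0,5.0]]
  ],
  "force": 40
}}

```text
time_s: 4.03
position: [492.3, -90.0, 51.5]
orientation: [2.16, 2.275, 0.001]
contact_force: [-0.9, -0.9, 7.1]
gripper_width: 60.2
```

```bash
python3 - <<'E'
from h import *
f=wristframe();cv2.imwrite("pics/w2.png",f["image"]);print(sense()["gripper_width"])
E
cp cmd.json cmd_dredger.json
python3 plan.py 490.7,-89,109,93,5,2 555,-346,118,5.5,5,9; python3 plan.py 555,-346,62,5.5,5,1
```

```text
60.15477769120697
11 [[[0.0, 0.0, -6.0, 0, 0, -0.0, 5.0], [0.0, 0.0, -6.0, 0, 0, -0.0, 5.0], [-26.0, 5.09, -6.9, 0, 0, 1.527, 5.0], [-26.0, 5.09, -6.9, 0, 0, 1.527, 5.0], [-26.0, 5.09, -6.9, 0, 0, 1.527, 5.0], [-26.0, 5.09, -6.9, 0, 0, 1.527, 5.0], [-26.0, 5.09, -6.9, 0, 0, 1.527, 5.0], [-26.0, 5.09, -6.9, 0, 0, 1.527, 5.0], [-26.0, 5.09, -6.9, 0, 0, 1.527, 5.0], [-26.0, 5.09, -6.9, 0, 0, 1.527, 5.0], [-26.0, 5.09, -6.9, 0, 0, 1.527, 5.0]]]
[554.9829498164282, -345.966490426118, 118.029, 5.484589831881948]
1 [[[0.0, 0.0, 5.6, 0, 0, -0.0, 5.0]]]
[554.9829498164282, -345.966490426118, 62.028999999999996, 5.484589831881948]
```

View pics/w2.png

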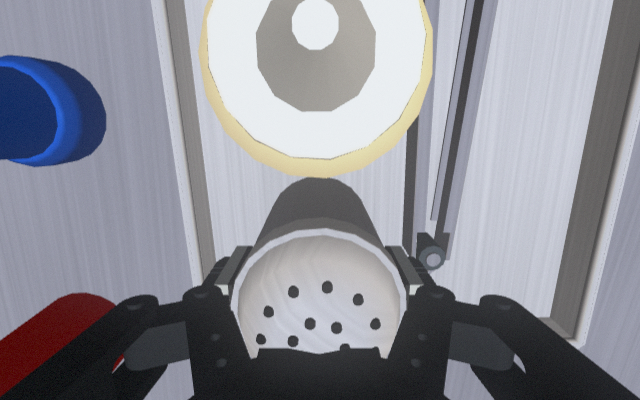

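{"op": "send_rows", "data": {
  "commands": [
    [[0.0,0.0,-6.0,0,0,0,5.0],[0.0,0.0,-6.0,0,0,0,5.0],[-26.0,5.09,-6.9,0,0,1.527,5.0],[-26.0,5.09,-6.9,0,0,1.527,5.0],[-26.0,5.09,-6.9,0,0,1.527,5.0],[-26.0,5.09,-6.9,0,0,1.527,5.0],[-26.0,5.09,-6.9,0,0,1.527,5.0],[-26.0,5.09,-6.9,0,0,1.527,5.0],[-26.0,5.09,-6.9,0,0,1.527,5.0],[-26.0,5.09,-6.9,0,0,1.527,5.0],[-26.0,5.09,-6.9,0,0,1.527,5.0]]
  ]
}}

```text
time_s: 5.45
position: [554.6, -345.6, 117.4]
orientation: [-3.137, -0.152, 0.001]
contact_force: [-0.2, -0.5, -2.9]
gripper_width: 59.9
```

```bash
python3 - <<'E'
from h import *
s=sense();print(s["position"],s["gripper_width"],s["contact_force"],s["joints"].round(2),Rot.from_rotvec(s["orientation"]).as_matrix().round(3)[:,0])
f=grab_frame("scene");W=world(f);cv2.imwrite("pics/s1.png",f["image"][150:350,100:340].repeat(3,0).repeat(3,1))
P=W.reshape(-1,3);Q=P[(np.hypot(P[:,0]-555,P[:,1]+346)<36)&(P[:,2]>20)];print(Q[:,2].min(),len(Q))
E
```

```text
[ 554.59651178 -345.62596563  117.37664197] 59.8920217746176 [-0.17358926 -0.49817819 -2.94031407] [-0.65  0.59  0.12  1.1  -0.    2.39] [ 0.995  0.096 -0.001]
68.428691452497 5678
```

View pics/s1.png

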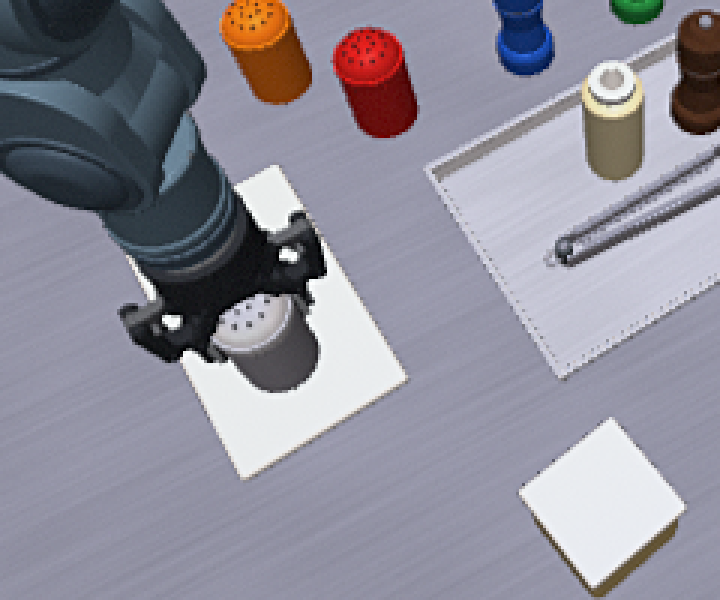

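{"op": "send_rows", "data": {
  "commands": [
    [[0,0,4.5,0,0,0,5],[0,0,5.3,0,0,0,5],[0,0,5.6,0,0,0,5],[0,0,5.6,0,0,0,5],[0,0,5.6,0,0,0,8.5],[0,0,5.6,0,0,0,8.5],[0,0,5.6,0,0,0,8.5],[0,0,5.6,0,0,0,8.5],[0,0,2,0,0,0,8.5],[0,0,-4.5,0,0,0,8.5],[0,0,-6,0,0,0,8.5]]
  ]
}}

```text
time_s: 6.88
position: [557.0, -347.4, 183.1]
orientation: [3.133, 0.15, 0.009]
contact_force: [-0.0, 0.4, -1.1]
gripper_width: 85.5
```

```bash
python3 - <<'E'
from h import *
W=world(grab_frame("scene"));print(fitc(W,(555,-346),"dredger",12))
f=grab_frame("top");cv2.imwrite("pics/t1.png",f["image"])
W=world(f);print(fitc(W,(555,-346),"dredger",12)); print(fitc(W,(488,-10),"squeeze_bottle",2))
E
echo '[554.983,-345.966,178.029,5.4846]'>cmd.json
python3 plan.py 488.1,-10,178,93,8.5,9
```

```text
(array([ 556.94084257, -347.63814457]), 298, np.float64(0.5771159872593368))
(array([ 557.5477587 , -346.42722822]), 178, np.float64(0.5200231284182321))
(array([488.71491821, -10.10491089]), 53, np.float64(0.1952309124193332))
9 [[[-3.45, -34.08, 0.0, 0, 0, -1.527, 8.5], [-3.45, -34.08, 0.0, 0, 0, -1.527, 8.5], [-3.45, -34.08, 0.0, 0, 0, -1.527, 8.5], [-3.45, -34.08, 0.0, 0, 0, -1.527, 8.5], [-3.45, -34.08, 0.0, 0, 0, -1.527, 8.5], [-3.45, -34.08, 0.0, 0, 0, -1.527, 8.5], [-3.45, -34.08, 0.0, 0, 0, -1.527, 8.5], [-3.45, -34.08, 0.0, 0, 0, -1.527, 8.5], [-3.45, -34.08, 0.0, 0, 0, -1.527, 8.5]]]
[488.0678910991547, -10.023656433744577, 178.029, 92.9752553164767]
```

{"op": "send_rows", "data": {
  "commands": [
    [[-3.45,-34.08,0.0,0,0,-1.527,8.5],[-3.45,-34.08,0.0,0,0,-1.527,8.5],[-3.45,-34.08,0.0,0,0,-1.527,8.5],[-3.45,-34.08,0.0,0,0,-1.527,8.5],[-3.45,-34.08,0.0,0,0,-1.527,8.5],[-3.45,-34.08,0.0,0,0,-1.527,8.5],[-3.45,-34.08,0.0,0,0,-1.527,8.5],[-3.45,-34.08,0.0,0,0,-1.527,8.5],[-3.45,-34.08,0.0,0,0,-1.527,8.5],[-3.45,-34.08,0.0,0,0,-1.527,8.5]]
  ]
}}

```text
time_s: 8.22
position: [487.4, -10.0, 177.1]
orientation: [-2.165, -2.275, 0.001]
contact_force: [0.0, -0.2, 0.2]
gripper_width: 85.1
```

```bash
python3 - <<'E'
from h import *
f=wristframe();cv2.imwrite("pics/w3.png",f["image"]);W=world(f);print(sense()["position"])
for o,c in {"squeeze_bottle":(488,-11),"pepper_mill":(482,84)}.items(): print(o,fitc(W,c,o,2))
P=W.reshape(-1,3)
for c,lo in(((488,-10),118),((482,84),100)):
    Q=P[(P[:,2]>lo)&(P[:,2]<160)&(np.hypot(P[:,0]-c[0],P[:,1]-c[1])<42)]
    if len(Q):print(len(Q),cv2.minEnclosingCircle(Q[:,:2].astype(np.float32)),Q[:,2].max())
E
python3 plan.py 488.2,-10,82,93,8.5,1
```

```text
[487.62502573 -10.08669191 177.35508807]
squeeze_bottle (array([488.12441903,  -9.76504144]), 1042, np.float64(0.15576729047187252))
pepper_mill (array([481.89768896,  85.53982352]), 16, np.float64(0.1474358560040436))
3768 ((488.00732421875, -8.828367233276367), 24.283790588378906) 151.1726085977295
6359 ((482.2926025390625, 85.10232543945312), 23.951332092285156) 151.9579685313098
1 [[[0.0, 0.01, 9.6, 0, 0, -0.0, 8.5]]]
[488.1677563035824, -10.018465967039871, 82.029, 92.9752553164767]
```

View pics/w3.png

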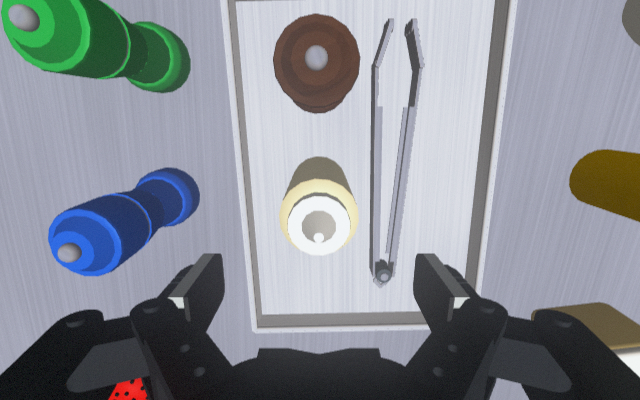

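{"op": "send_rows", "data": {
  "commands": [
    [[0,0.01,6,0,0,0,8.5],[0,0.01,8.8,0,0,0,8.5],[0,0.01,9.6,0,0,0,8.5],[0,0.01,9.6,0,0,0,8.5],[0,0.01,9.6,0,0,0,4.5],[0,0.01,9.6,0,0,0,4.5],[0,0.01,9.6,0,0,0,4.5],[0,0.01,9.6,0,0,0,4.5],[0,0.01,9.6,0,0,0,4.5],[0,0.01,9.6,0,0,0,4.5]]
  ]
}}

```text
time_s: 9.52
position: [489.2, -10.2, 83.5]
orientation: [2.162, 2.277, 0.002]
contact_force: [-0.8, 0.6, 5.2]
gripper_width: 53.2
```

```bash
python3 - <<'E'
from h import *
print(sense()["position"])
E
python3 plan.py 488.2,-10,140,93,4.5,2 477.5,-353.5,150,5.5,4.5,9
```

```text
[489.15539905 -10.21589796  83.53315877]
11 [[[0.0, 0.0, -5.8, 0, 0, -0.0, 4.5], [0.0, 0.0, -5.8, 0, 0, -0.0, 4.5], [-34.25, -2.85, -6.8, 0, 0, 1.527, 4.5], [-34.25, -2.85, -6.8, 0, 0, 1.527, 4.5], [-34.25, -2.85, -6.8, 0, 0, 1.527, 4.5], [-34.25, -2.85, -6.8, 0, 0, 1.527, 4.5], [-34.25, -2.85, -6.8, 0, 0, 1.527, 4.5], [-34.25, -2.85, -6.8, 0, 0, 1.527, 4.5], [-34.25, -2.85, -6.8, 0, 0, 1.527, 4.5], [-34.25, -2.85, -6.8, 0, 0, 1.527, 4.5], [-34.25, -2.85, -6.8, 0, 0, 1.527, 4.5]]]
[477.4835215053023, -353.53607414277116, 150.029, 5.4846]
```

{"op": "send_rows", "data": {
  "commands": [
    [[0.0,0.0,-5.8,0,0,0,4.5],[0.0,0.0,-5.8,0,0,0,4.5],[-34.25,-2.85,-6.8,0,0,1.527,4.5],[-34.25,-2.85,-6.8,0,0,1.527,4.5],[-34.25,-2.85,-6.8,0,0,1.527,4.5],[-34.25,-2.85,-6.8,0,0,1.527,4.5],[-34.25,-2.85,-6.8,0,0,1.527,4.5],[-34.25,-2.85,-6.8,0,0,1.527,4.5],[-34.25,-2.85,-6.8,0,0,1.527,4.5],[-34.25,-2.85,-6.8,0,0,1.527,4.5],[-34.25,-2.85,-6.8,0,0,1.527,4.5],[-34.25,-2.85,-6.8,0,0,1.527,4.5]]
  ]
}}

```text
time_s: 11.02
position: [477.3, -353.1, 149.5]
orientation: [-3.137, -0.154, 0.001]
contact_force: [1.3, 1.1, -2.2]
gripper_width: 53.1
```

```bash
python3 - <<'E'
from h import *
s=sense();print(s["position"],s["gripper_width"],s["contact_force"])
f=grab_frame("scene");W=world(f);cv2.imwrite("pics/s2.png",f["image"][150:350,100:340].repeat(3,0).repeat(3,1))
P=W.reshape(-1,3);Q=P[(np.hypot(P[:,0]-477.5,P[:,1]+353.5)<30)&(P[:,2]>20)];print(Q[:,2].min(),len(Q))
E
```

```text
[ 477.25014266 -353.1478597   149.50084206] 53.14945704022667 [ 1.2714946   1.07687777 -2.20595139]
70.22971891589374 2789
```

View pics/s2.png

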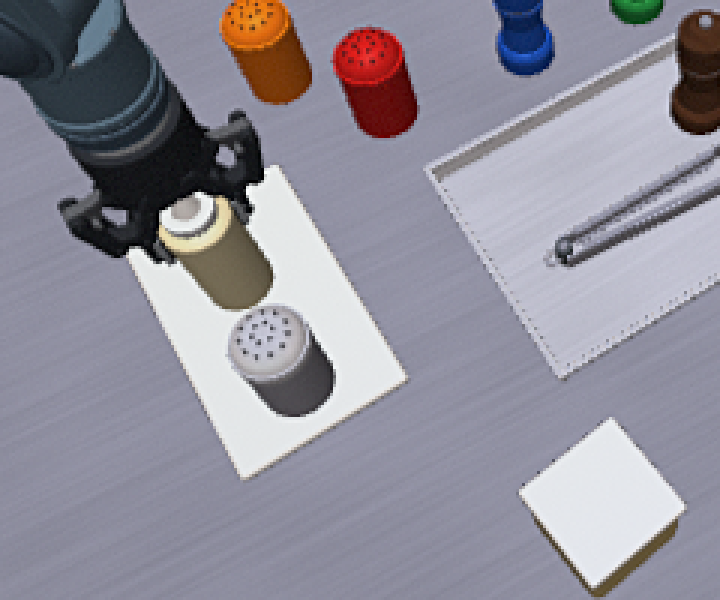

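{"op": "send_rows", "data": {
  "commands": [
    [[0,0,4.5,0,0,0,4.5],[0,0,5.4,0,0,0,4.5],[0,0,5.7,0,0,0,4.5],[0,0,5.7,0,0,0,4.5],[0,0,5.7,0,0,0,8.5],[0,0,5.7,0,0,0,8.5],[0,0,5.7,0,0,0,8.5],[0,0,5.7,0,0,0,8.5],[0,0,2,0,0,0,8.5],[0,0,-3,0,0,0,8.5],[0,0,-3,0,0,0,8.5]]
  ]
}}

```text
time_s: 12.45
position: [479.9, -355.7, 184.8]
orientation: [3.131, 0.15, 0.01]
contact_force: [0.6, 0.5, 0.9]
gripper_width: 84.9
```

```bash
python3 - <<'E'
from h import *
W=world(grab_frame("scene"));print(fitc(W,(478,-353),"squeeze_bottle",12),fitc(W,(557,-347),"dredger",12))
E
echo '[477.4835,-353.536,180.03,5.4846]'>cmd.json
python3 plan.py 482.1,85.0,180,93,8.5,12
```

```text
(array([ 479.30826288, -353.51371131]), 321, np.float64(0.6852752132035378)) (array([ 556.8817988 , -347.56480291]), 304, np.float64(0.5904384977277022))
12 [[[4.65, -43.61, 0.0, 0, 0, -1.527, 8.5], [4.65, -43.61, 0.0, 0, 0, -1.527, 8.5], [4.65, -43.61, 0.0, 0, 0, -1.527, 8.5], [4.65, -43.61, 0.0, 0, 0, -1.527, 8.5], [4.65, -43.61, 0.0, 0, 0, -1.527, 8.5], [4.65, -43.61, 0.0, 0, 0, -1.527, 8.5], [4.65, -43.61, 0.0, 0, 0, -1.527, 8.5], [4.65, -43.61, 0.0, 0, 0, -1.527, 8.5], [4.65, -43.61, 0.0, 0, 0, -1.527, 8.5], [4.65, -43.61, 0.0, 0, 0, -1.527, 8.5], [4.65, -43.61, 0.0, 0, 0, -1.527, 8.5], [4.65, -43.61, 0.0, 0, 0, -1.527, 8.5]]]
[482.0889639252571, 85.01188758131434, 180.03, 92.9752553164767]
```

{"op": "send_rows", "data": {
  "commands": [
    [[4.65,-43.61,0.0,0,0,-1.527,8.5],[4.65,-43.61,0.0,0,0,-1.527,8.5],[4.65,-43.61,0.0,0,0,-1.527,8.5],[4.65,-43.61,0.0,0,0,-1.527,8.5],[4.65,-43.61,0.0,0,0,-1.527,8.5],[4.65,-43.61,0.0,0,0,-1.527,8.5],[4.65,-43.61,0.0,0,0,-1.527,8.5],[4.65,-43.61,0.0,0,0,-1.527,8.5],[4.65,-43.61,0.0,0,0,-1.527,8.5],[4.65,-43.61,0.0,0,0,-1.527,8.5],[4.65,-43.61,0.0,0,0,-1.527,8.5]]
  ]
}}

```text
time_s: 13.88
position: [481.9, 84.1, 179.7]
orientation: [-2.166, -2.275, 0.001]
contact_force: [0.0, -0.1, 0.5]
gripper_width: 84.9
```

```bash
python3 - <<'E'
from h import *
f=wristframe();cv2.imwrite("pics/w4.png",f["image"]);W=world(f);print(sense()["position"])
print(fitc(W,(482,85),"pepper_mill",2))
E
python3 plan.py 482.1,85,92,93,8.5,1
```

```text
[482.02039489  84.18885839 179.78502546]
(array([482.15355454,  84.95762172]), 525, np.float64(0.1655456197526823))
1 [[[0.0, 0.0, 8.8, 0, 0, -0.0, 8.5]]]
[482.0889639252571, 85.01188758131434, 92.03, 92.9752553164767]
```

View pics/w4.png

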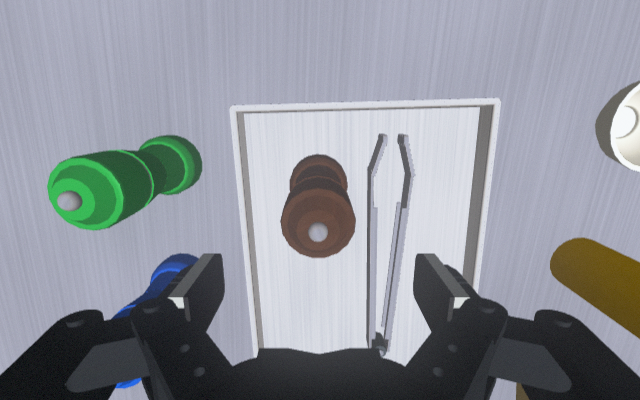

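Brown mill centred at (318,215) in the wrist picture; the green and blue ones are well off to the side.

{"op": "send_rows", "data": {
  "commands": [
    [[0,0,6,0,0,0,8.5],[0,0,8.2,0,0,0,8.5],[0,0,8.8,0,0,0,8.5],[0,0,8.8,0,0,0,8.5],[0,0,8.8,0,0,0,4],[0,0,8.8,0,0,0,4],[0,0,8.8,0,0,0,4],[0,0,8.8,0,0,0,4],[0,0,8.8,0,0,0,4],[0,0,8.8,0,0,0,4]]
  ]
}}

```text
time_s: 15.18
position: [482.7, 85.1, 93.2]
orientation: [2.162, 2.277, 0.002]
contact_force: [-2.2, 0.0, 6.0]
gripper_width: 47.2
```

```bash
python3 plan.py 482.1,85,152,93,4,2 400,-361,162,5.5,4,10
```

```text
12 [[[0.0, 0.0, -6.0, 0, 0, -0.0, 4.0], [0.0, 0.0, -6.0, 0, 0, -0.0, 4.0], [-44.11, -10.51, -7.0, 0, 0, 1.527, 4.0], [-44.11, -10.51, -7.0, 0, 0, 1.527, 4.0], [-44.11, -10.51, -7.0, 0, 0, 1.527, 4.0], [-44.11, -10.51, -7.0, 0, 0, 1.527, 4.0], [-44.11, -10.51, -7.0, 0, 0, 1.527, 4.0], [-44.11, -10.51, -7.0, 0, 0, 1.527, 4.0], [-44.11, -10.51, -7.0, 0, 0, 1.527, 4.0], [-44.11, -10.51, -7.0, 0, 0, 1.527, 4.0], [-44.11, -10.51, -7.0, 0, 0, 1.527, 4.0], [-44.11, -10.51, -7.0, 0, 0, 1.527, 4.0]]]
[400.02578270619426, -360.94870965593856, 162.03, 5.4846]
```

{"op": "send_rows", "data": {
  "commands": [
    [[0.0,0.0,-6.0,0,0,0,4.0],[0.0,0.0,-6.0,0,0,0,4.0],[-44.11,-10.51,-7.0,0,0,1.527,4.0],[-44.11,-10.51,-7.0,0,0,1.527,4.0],[-44.11,-10.51,-7.0,0,0,1.527,4.0],[-44.11,-10.51,-7.0,0,0,1.527,4.0],[-44.11,-10.51,-7.0,0,0,1.527,4.0],[-44.11,-10.51,-7.0,0,0,1.527,4.0],[-44.11,-10.51,-7.0,0,0,1.527,4.0],[-44.11,-10.51,-7.0,0,0,1.527,4.0],[-44.11,-10.51,-7.0,0,0,1.527,4.0],[-44.11,-10.51,-7.0,0,0,1.527,4.0]]
  ]
}}

```text
time_s: 16.68
position: [399.8, -359.5, 161.2]
orientation: [-3.136, -0.155, 0.001]
contact_force: [-0.9, -0.7, -1.4]
gripper_width: 47.1
```

```bash
python3 - <<'E'
from h import *
s=sense();print(s["position"],s["gripper_width"],s["contact_force"])
f=grab_frame("scene");W=world(f);cv2.imwrite("pics/s3.png",f["image"][150:350,100:340].repeat(3,0).repeat(3,1))
P=W.reshape(-1,3);Q=P[(np.hypot(P[:,0]-400,P[:,1]+361)<30)&(P[:,2]>20)];print(Q[:,2].min(),len(Q))
E
```

```text
[ 399.77791128 -359.48677061  161.22844288] 47.08781855150234 [-0.89398546 -0.68387874 -1.36147443]
70.08826287621726 2041
```

View pics/s3.png

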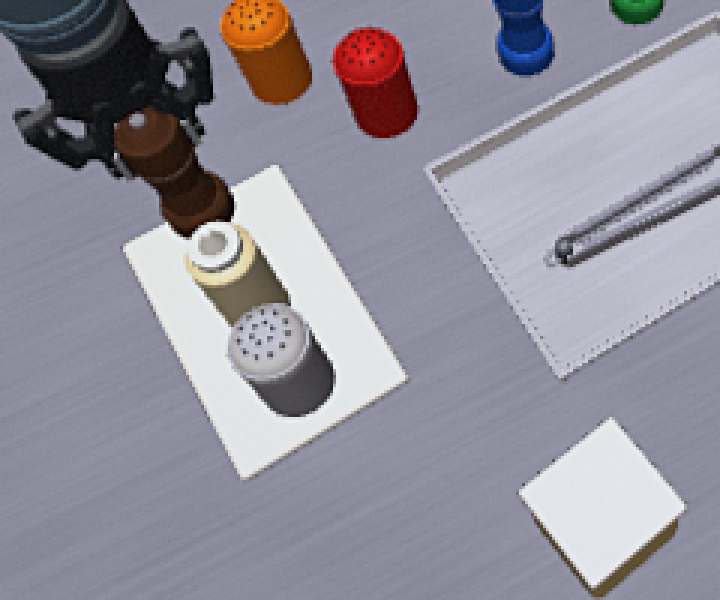

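{"op": "send_rows", "data": {
  "commands": [
    [[0,0,4.8,0,0,0,4],[0,0,5.5,0,0,0,4],[0,0,5.85,0,0,0,4],[0,0,5.85,0,0,0,4],[0,0,5.85,0,0,0,8.5],[0,0,5.85,0,0,0,8.5],[0,0,5.85,0,0,0,8.5],[0,0,5.85,0,0,0,8.5],[0,0,2,0,0,0,8.5],[0,0,-1.8,0,0,0,8.5],[0,0,-1.8,0,0,0,8.5]]
  ]
}}

```text
time_s: 18.1
position: [401.7, -362.9, 183.4]
orientation: [3.133, 0.15, 0.007]
contact_force: [0.3, -0.2, -0.6]
gripper_width: 84.9
```

```bash
python3 - <<'E'
from h import *
f=grab_frame("top");W=world(f)
for o,c in {"dredger":(557,-347),"squeeze_bottle":(479,-353),"pepper_mill":(401,-361)}.items():print(o,fitc(W,c,o,12))
P=W.reshape(-1,3);m=(P[:,0]>525)&(P[:,0]<590)&(abs(P[:,1]-9)<135)&(P[:,2]>14)&(P[:,2]<40)
Q=P[m];print(len(Q),cv2.minAreaRect(Q[:,:2].astype(np.float32)))
# centre line by y slices
for y in range(-110,140,25):
    S=Q[abs(Q[:,1]-y)<8]
    if len(S):print(y,S[:,0].min().round(1),S[:,0].max().round(1),S[:,2].max().round(1))
t=[m for m in masks_of("tool_tray","top")][0]["region"];Z=W[t];Z=Z[np.isfinite(Z[:,0])]
R=Z[Z[:,2]>10];F=Z[Z[:,2]<6];print("rim",cv2.minAreaRect(R[:,:2].astype(np.float32)),"floor",cv2.minAreaRect(F[:,:2].astype(np.float32)))
cv2.imwrite("pics/t2.png",f["image"])
E
echo '[400.026,-360.949,180.03,5.4846]'>cmd.json
python3 plan.py 555.5,9,180,93,8.5,12
```

```text
dredger (array([ 557.61676601, -346.39513256]), 176, np.float64(0.6089928879802655))
squeeze_bottle (array([ 479.94047572, -352.31946381]), 231, np.float64(0.5825018272992114))
pepper_mill (array([ 402.84606139, -360.73707379]), 40, np.float64(0.9869899801581904))
479 ((555.582275390625, 9.442268371582031), (39.024169921875, 251.87403869628906), 3.0145018100738525)
-110 554.2 565.5 26.8
-85 545.4 569.5 28.4
-60 543.6 569.0 27.5
-35 541.1 571.4 28.4
-10 539.6 570.1 28.3
15 537.6 569.9 29.3
40 535.1 571.9 29.1
65 532.9 571.0 27.2
90 531.9 570.9 29.1
115 533.3 569.2 33.7
rim ((504.2933349609375, 334.3208312988281), (298.7373352050781, 105.96076965332031), 0.5141265988349915) floor ((504.9224853515625, 340.92730712890625), (288.783447265625, 110.2622299194336), 1.0728838443756104)
12 [[[19.01, -35.34, 0.0, 0, 0, -1.527, 8.5], [19.01, -35.34, 0.0, 0, 0, -1.527, 8.5], [19.01, -35.34, 0.0, 0, 0, -1.527, 8.5], [19.01, -35.34, 0.0, 0, 0, -1.527, 8.5], [19.01, -35.34, 0.0, 0, 0, -1.527, 8.5], [19.01, -35.34, 0.0, 0, 0, -1.527, 8.5], [19.01, -35.34, 0.0, 0, 0, -1.527, 8.5], [19.01, -35.34, 0.0, 0, 0, -1.527, 8.5], [19.01, -35.34, 0.0, 0, 0, -1.527, 8.5], [19.01, -35.34, 0.0, 0, 0, -1.527, 8.5], [19.01, -35.34, 0.0, 0, 0, -1.527, 8.5], [19.01, -35.34, 0.0, 0, 0, -1.527, 8.5]]]
[555.4783698145208, 9.002524823252372, 180.03, 92.9752553164767]
```

View pics/t2.png

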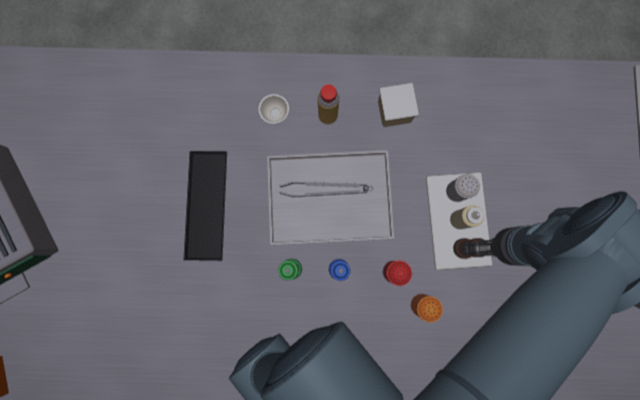

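{"op": "send_rows", "data": {
  "commands": [
    [[19.0,-35.34,0.0,0,0,-1.51,7],[19.0,-35.34,0.0,0,0,-1.51,7],[19.0,-35.34,0.0,0,0,-1.51,7],[19.0,-35.34,0.0,0,0,-1.51,7],[19.0,-35.34,0.0,0,0,-1.51,7],[19.0,-35.34,0.0,0,0,-1.51,7],[19.0,-35.34,0.0,0,0,-1.51,7],[19.0,-35.34,0.0,0,0,-1.51,7],[19.0,-35.34,0.0,0,0,-1.51,7],[19.0,-35.34,0.0,0,0,-1.51,7]]
  ]
}}

```text
time_s: 19.45
position: [554.6, 8.7, 179.1]
orientation: [-2.185, -2.256, 0.002]
contact_force: [0.5, 0.4, 0.8]
gripper_width: 70.2
```

```bash
python3 - <<'E'
from h import *
f=wristframe();cv2.imwrite("pics/w5.png",f["image"]);W=world(f);s=sense();print(s["position"],s["joints"].round(2))
P=W.reshape(-1,3);m=(P[:,0]>525)&(P[:,0]<590)&(abs(P[:,1]-9)<135)&(P[:,2]>18)&(P[:,2]<35)
Q=P[m];print(len(Q),Q[:,1].min(),Q[:,1].max())
for y in range(-35,140,25):
    S=Q[abs(Q[:,1]-y)<4]
    if len(S):print(y,S[:,0].min().round(1),S[:,0].max().round(1),S[:,2].max().round(1))
E
echo '[400.026,-360.949,180.03,5.4846]'>cmd.json
python3 plan.py 555.4,9,180,92.0,7,10;  python3 plan.py 554.3,9,4,92,7,1
```

```text
[554.74304983   8.59641205 179.30484521] [-0.1   0.36 -0.08  1.13 -0.    1.44]
3338 -105.14550758080239 136.27802036747184
-35 542.2 570.1 26.2
-10 539.8 570.8 26.0
15 537.4 570.7 26.5
40 536.1 570.5 26.3
65 533.9 571.1 26.5
90 531.8 571.3 26.3
115 533.6 567.6 30.8
10 [[[19.0, -35.34, 0.0, 0, 0, -1.51, 7.0], [19.0, -35.34, 0.0, 0, 0, -1.51, 7.0], [19.0, -35.34, 0.0, 0, 0, -1.51, 7.0], [19.0, -35.34, 0.0, 0, 0, -1.51, 7.0], [19.0, -35.34, 0.0, 0, 0, -1.51, 7.0], [19.0, -35.34, 0.0, 0, 0, -1.51, 7.0], [19.0, -35.34, 0.0, 0, 0, -1.51, 7.0], [19.0, -35.34, 0.0, 0, 0, -1.51, 7.0], [19.0, -35.34, 0.0, 0, 0, -1.51, 7.0], [19.0, -35.34, 0.0, 0, 0, -1.51, 7.0]]]
[555.3788276221306, 8.992967002675357, 180.03, 92.0012270647543]
1 [[[0.0, -0.11, 17.6, 0, 0, 0.0, 7.0]]]
[554.2794985348224, 8.954554012710172, 4.030000000000001, 92.0012270647543]
```

View pics/w5.png

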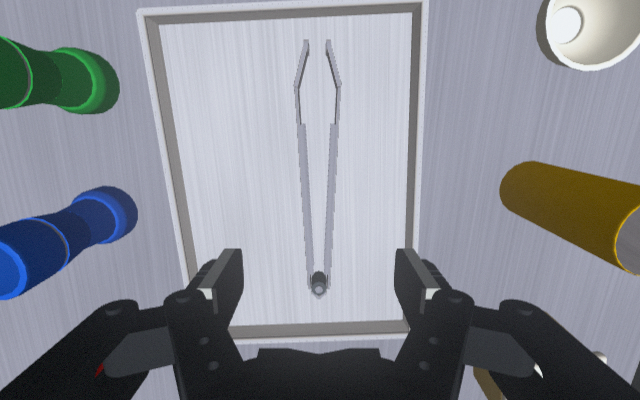

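{"op": "send_rows", "data": {
  "commands": [
    [[0,-0.11,6,0,0,0,7],[0,-0.11,12,0,0,0,7],[0,-0.11,16.5,0,0,0,7],[0,-0.11,17.6,0,0,0,6],[0,-0.11,17.6,0,0,0,5],[0,-0.11,17.6,0,0,0,2.4],[0,-0.11,17.6,0,0,0,2.4],[0,-0.11,17.6,0,0,0,2.4],[0,-0.11,17.6,0,0,0,2.4],[0,-0.11,17.6,0,0,0,2.4]]
  ],
  "force": 40
}}

```text
time_s: 20.75
position: [556.5, 8.6, 6.4]
orientation: [2.18, 2.257, 0.004]
contact_force: [-0.3, -0.5, 6.7]
gripper_width: 32.3
```

```bash
python3 - <<'E'
from h import *
f=wristframe();cv2.imwrite("pics/w6.png",f["image"]);s=sense();print(s["position"],s["gripper_width"])
E
python3 plan.py 554.3,9,200,92.0,2.4,4; python3 plan.py 504.5,335,150,180.5,2.4,12
```

```text
[556.56093889   8.64650617   6.42738752] 32.00441734755031
4 [[[0.0, 0.0, -19.6, 0, 0, 0.0, 2.4], [0.0, 0.0, -19.6, 0, 0, 0.0, 2.4], [0.0, 0.0, -19.6, 0, 0, 0.0, 2.4], [0.0, 0.0, -19.6, 0, 0, 0.0, 2.4]]]
[554.2794985348224, 8.954554012710172, 200.03, 92.0012270647543]
12 [[[32.76, -3.84, 5.0, 0, 0, -1.545, 2.4], [32.76, -3.84, 5.0, 0, 0, -1.545, 2.4], [32.76, -3.84, 5.0, 0, 0, -1.545, 2.4], [32.76, -3.84, 5.0, 0, 0, -1.545, 2.4], [32.76, -3.84, 5.0, 0, 0, -1.545, 2.4], [32.76, -3.84, 5.0, 0, 0, -1.545, 2.4], [32.76, -3.84, 5.0, 0, 0, -1.545, 2.4], [32.76, -3.84, 5.0, 0, 0, -1.545, 2.4], [32.76, -3.84, 5.0, 0, 0, -1.545, 2.4], [32.76, -3.84, 5.0, 0, 0, -1.545, 2.4], [32.76, -3.84, 5.0, 0, 0, -1.545, 2.4], [32.76, -3.84, 5.0, 0, 0, -1.545, 2.4]]]
[504.4628326573402, 335.01378145590223, 150.03, 180.5232064124665]
```

View pics/w6.png

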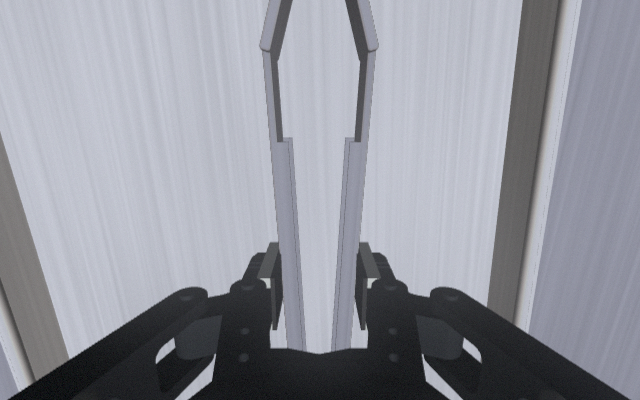

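{"op": "send_rows", "data": {
  "commands": [
    [[0,0,-3,0,0,0,2.4],[0,0,-9,0,0,0,2.4],[0,0,-15,0,0,0,2.4],[0,0,-19.6,0,0,0,2.4],[0,0,-19.6,0,0,0,2.4]]
  ]
}}

```text
time_s: 21.42
position: [557.6, 8.7, 205.4]
orientation: [2.176, 2.254, 0.01]
contact_force: [1.4, -0.6, -1.3]
gripper_width: 32.4
```

{"op": "send_rows", "data": {
  "commands": [
    [[32.76,-3.84,5.0,0,0,-1.545,2.4],[32.76,-3.84,5.0,0,0,-1.545,2.4],[32.76,-3.84,5.0,0,0,-1.545,2.4],[32.76,-3.84,5.0,0,0,-1.545,2.4],[32.76,-3.84,5.0,0,0,-1.545,2.4],[32.76,-3.84,5.0,0,0,-1.545,2.4],[32.76,-3.84,5.0,0,0,-1.545,2.4],[32.76,-3.84,5.0,0,0,-1.545,2.4],[32.76,-3.84,5.0,0,0,-1.545,2.4],[32.76,-3.84,5.0,0,0,-1.545,2.4],[32.76,-3.84,5.0,0,0,-1.545,2.4],[32.76,-3.84,5.0,0,0,-1.545,2.4]]
  ]
}}

```text
time_s: 22.92
position: [504.3, 334.9, 149.7]
orientation: [0.014, -3.141, 0.0]
contact_force: [-0.2, 0.3, -1.2]
gripper_width: 32.0
```

```bash
python3 - <<'E'
from h import *
s=sense();print(s["position"],s["gripper_width"],s["joints"].round(2),Rot.from_rotvec(s["orientation"]).as_matrix().round(3)[:,0])
f=wristframe();cv2.imwrite("pics/w7.png",f["image"]);W=world(f);np.save("w7.npy",W)
g=grab_frame("scene");cv2.imwrite("pics/s4.png",g["image"]);V=world(g)
P=V.reshape(-1,3);Q=P[(P[:,0]>330)&(P[:,0]<680)&(abs(P[:,1]-335)<32)&(P[:,2]>120)&(P[:,2]<173)]
for x in range(370,660,20):
    S=Q[abs(Q[:,0]-x)<6]
    if len(S):print(x,S[:,1].min().round(1),S[:,1].max().round(1),np.percentile(S[:,2],[5,95]).round(1))
P=W.reshape(-1,3)
for lo,hi in((9,18),(-4,6)):
    for x in (380,420,460):
        S=P[(abs(P[:,0]-x)<6)&(P[:,2]>lo)&(P[:,2]<hi)&(abs(P[:,1]-335)<70)];
        if len(S):print(lo,x,len(S),np.percentile(S[:,1],[1,5,95,99]).round(1))
S=P[(P[:,2]>9)&(P[:,2]<18)&(abs(P[:,1]-335)<60)&(P[:,0]<480)];print("near end",np.percentile(S[:,0],[.5,2]))
E
```

```text
[504.25757824 334.89306419 149.68114648] 31.96558762701561 [ 0.48  0.47  0.01  1.11 -0.    0.47] [-1.    -0.009  0.   ]
390 317.0 346.1 [147.9 172. ]
410 311.6 354.0 [147.6 171.8]
430 311.7 352.1 [150.  168.1]
450 312.3 319.0 [148.8 168.8]
470 314.6 349.7 [145.8 158.7]
490 315.9 350.7 [147.3 169.2]
510 303.5 363.8 [146.9 172.4]
530 316.8 351.2 [146.1 168.8]
550 317.5 347.2 [147.  168.7]
570 318.5 346.3 [146.9 168.3]
590 319.8 347.3 [146.7 168.6]
610 321.5 344.7 [147.4 171.3]
630 328.5 340.0 [155.8 160.9]
9 380 227 [281.8 282.4 384.6 385.1]
9 420 200 [282.4 282.7 385.  385.7]
9 460 180 [283.  283.4 385.5 385.9]
-4 380 1750 [265.9 269.6 400.4 404. ]
-4 420 1737 [265.9 270.1 400.  404. ]
-4 460 1349 [265.9 269.6 400.6 404.2]
near end [354.43349611 354.87360351]
```

View pics/w7.png

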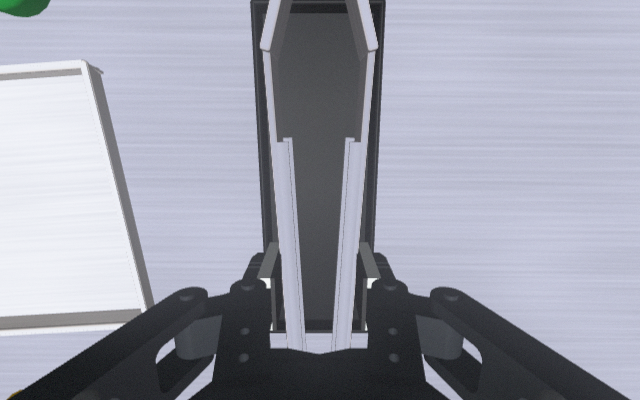

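View pics/s4.png

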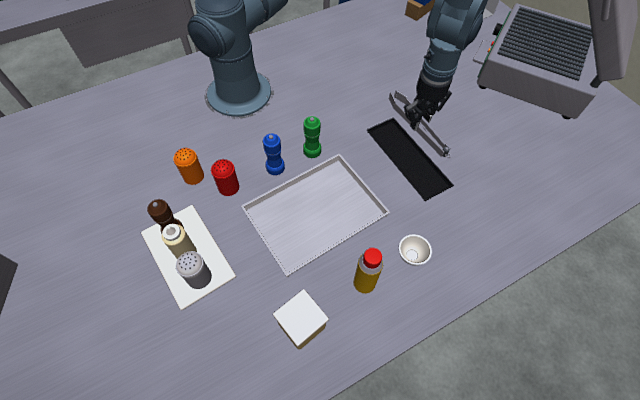

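{"op": "send_rows", "data": {
  "commands": [
    [[0,0,6,0,0,0,2.4],[0,0,11,0,0,0,2.4],[0,0,13.6,0,0,0,2.4],[0,0,14.2,0,0,0,2.4],[0,0,14.3,0,0,0,2.4],[0,0,14.3,0,0,0,2.4],[0,0,14.3,0,0,0,4.4],[0,0,14.3,0,0,0,4.4],[0,0,14.3,0,0,0,4.4],[0,0,12,0,0,0,4.4],[0,0,7,0,0,0,4.4],[0,0,2,0,0,0,4.4]]
  ]
}}

```text
time_s: 24.52
position: [504.0, 334.8, 131.0]
orientation: [0.014, -3.141, 0.001]
contact_force: [1.4, 0.8, 0.1]
gripper_width: 44.1
```

```bash
python3 - <<'E'
from h import *
s=sense();print(s["position"],s["gripper_width"],s["contact_force"])
f=wristframe();cv2.imwrite("pics/w8.png",f["image"])
f=grab_frame("scene");cv2.imwrite("pics/s5.png",f["image"][100:240,340:500].repeat(4,0).repeat(4,1))
P=world(f).reshape(-1,3);Q=P[(P[:,0]>340)&(P[:,0]<670)&(abs(P[:,1]-335)<40)&(P[:,2]>17)&(P[:,2]<50)]
print(Q.min(0),Q.max(0),np.percentile(Q[:,2],[50,90,99]))
E
```

```text
[503.97975984 334.79126195 130.97320669] 44.10661094542896 [1.38880551 0.82453207 0.10531392]
[355.59196065 295.98766207  17.07693083] [652.21628665 369.70143859  33.65311311] [23.29979713 26.95024202 29.89634845]
```

View pics/w8.png

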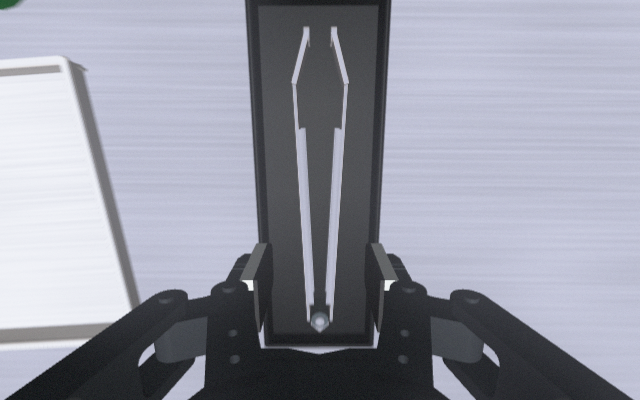

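View pics/s5.png

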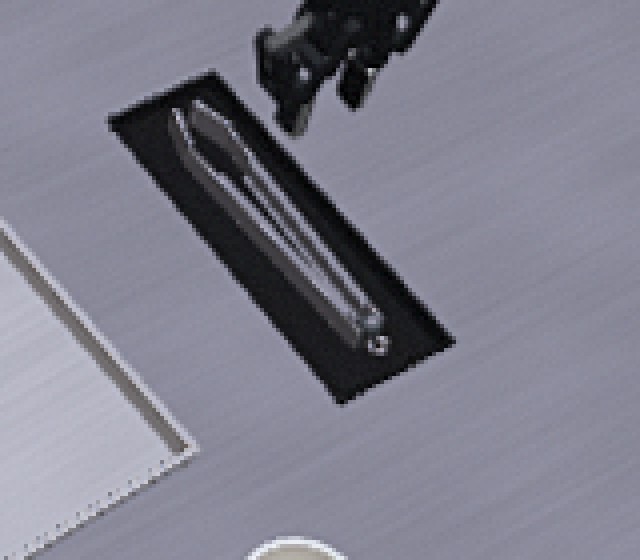

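```bash
echo '[504.463,335.014,130.03,180.523]'>cmd.json
python3 plan.py 504.4,335,190,180.5,8.5,1 450,0,210,93,8.5,11;python3 plan.py 400.026,-360.949,185,5.4846,8.5,11; python3 plan.py 400.026,-360.949,103.5,5.4846,8.5,1
```

```text
12 [[[0.01, 0.0, -6.0, 0, 0, 0.0, 8.5], [5.75, -33.45, -8.0, 0, 0, 1.528, 8.5], [5.75, -33.45, -8.0, 0, 0, 1.528, 8.5], [5.75, -33.45, -8.0, 0, 0, 1.528, 8.5], [5.75, -33.45, -8.0, 0, 0, 1.528, 8.5], [5.75, -33.45, -8.0, 0, 0, 1.528, 8.5], [5.75, -33.45, -8.0, 0, 0, 1.528, 8.5], [5.75, -33.45, -8.0, 0, 0, 1.528, 8.5], [5.75, -33.45, -8.0, 0, 0, 1.528, 8.5], [5.75, -33.45, -8.0, 0, 0, 1.528, 8.5], [5.75, -33.45, -8.0, 0, 0, 1.528, 8.5], [5.75, -33.45, -8.0, 0, 0, 1.528, 8.5]]]
[450.0186931607499, 0.003078606691360619, 210.03, 92.97504890401021]
11 [[[-35.79, -6.87, 2.5, 0, 0, 1.527, 8.5], [-35.79, -6.87, 2.5, 0, 0, 1.527, 8.5], [-35.79, -6.87, 2.5, 0, 0, 1.527, 8.5], [-35.79, -6.87, 2.5, 0, 0, 1.527, 8.5], [-35.79, -6.87, 2.5, 0, 0, 1.527, 8.5], [-35.79, -6.87, 2.5, 0, 0, 1.527, 8.5], [-35.79, -6.87, 2.5, 0, 0, 1.527, 8.5], [-35.79, -6.87, 2.5, 0, 0, 1.527, 8.5], [-35.79, -6.87, 2.5, 0, 0, 1.527, 8.5], [-35.79, -6.87, 2.5, 0, 0, 1.527, 8.5], [-35.79, -6.87, 2.5, 0, 0, 1.527, 8.5]]]
[399.9866775847682, -360.9801584243441, 185.03, 5.4843935875335035]
1 [[[0.0, 0.0, 8.15, 0, 0, -0.0, 8.5]]]
[399.9866775847682, -360.9801584243441, 103.53, 5.4843935875335035]
```

{"op": "send_rows", "data": {
  "commands": [
    [[0.01,0.0,-6.0,0,0,0,8.5],[5.75,-33.45,-8.0,0,0,1.528,8.5],[5.75,-33.45,-8.0,0,0,1.528,8.5],[5.75,-33.45,-8.0,0,0,1.528,8.5],[5.75,-33.45,-8.0,0,0,1.528,8.5],[5.75,-33.45,-8.0,0,0,1.528,8.5],[5.75,-33.45,-8.0,0,0,1.528,8.5],[5.75,-33.45,-8.0,0,0,1.528,8.5],[5.75,-33.45,-8.0,0,0,1.528,8.5],[5.75,-33.45,-8.0,0,0,1.528,8.5],[5.75,-33.45,-8.0,0,0,1.528,8.5],[5.75,-33.45,-8.0,0,0,1.528,8.5]]
  ]
}}

```text
time_s: 26.12
position: [450.0, 0.2, 209.9]
orientation: [-2.161, -2.28, 0.0]
contact_force: [0.8, 0.2, 0.5]
gripper_width: 84.7
```

{"op": "send_rows", "data": {
  "commands": [
    [[-35.79,-6.87,2.5,0,0,1.527,8.5],[-35.79,-6.87,2.5,0,0,1.527,8.5],[-35.79,-6.87,2.5,0,0,1.527,8.5],[-35.79,-6.87,2.5,0,0,1.527,8.5],[-35.79,-6.87,2.5,0,0,1.527,8.5],[-35.79,-6.87,2.5,0,0,1.527,8.5],[-35.79,-6.87,2.5,0,0,1.527,8.5],[-35.79,-6.87,2.5,0,0,1.527,8.5],[-35.79,-6.87,2.5,0,0,1.527,8.5],[-35.79,-6.87,2.5,0,0,1.527,8.5],[-35.79,-6.87,2.5,0,0,1.527,8.5]]
  ]
}}

```text
time_s: 27.5
position: [400.1, -360.8, 185.1]
orientation: [3.138, 0.154, 0.0]
contact_force: [0.0, -0.2, 0.4]
gripper_width: 84.8
```

```bash
python3 - <<'E'
from h import *
f=wristframe();cv2.imwrite("pics/w9.png",f["image"]);W=world(f);print(sense()["position"])
for o,c in {"dredger":(557,-347),"squeeze_bottle":(479,-353),"pepper_mill":(401,-361)}.items():print(o,fitc(W,c,o,12))
E
```

```text
[ 400.09930158 -360.78456029  185.08145131]
dredger (array([ 558.10996782, -345.8196544 ]), 1310, np.float64(0.18318424333938735))
squeeze_bottle (array([ 479., -353.]), 0, 9)
pepper_mill (array([ 402.75324242, -360.14771474]), 546, np.float64(0.1706809152817915))
```

View pics/w9.png

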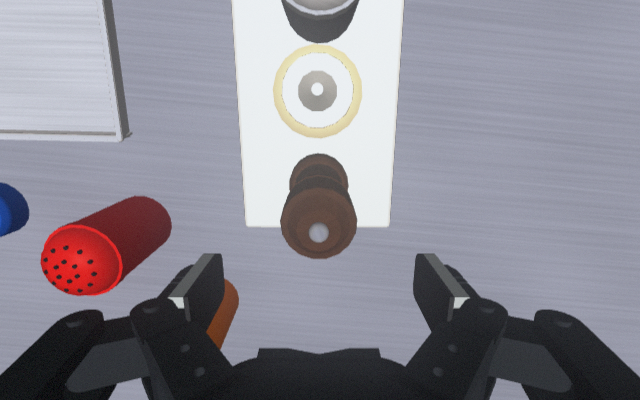

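```bash
echo '[399.987,-360.980,185.03,5.4844]'>cmd.json
python3 plan.py 402.7,-360.2,102.5,5.4844,8.5,1; python3 plan.py 402.7,-360.2,165,5.4844,4,1 482.1,85,152,93,4,10
```

```text
1 [[[0.28, -0.05, 8.25, 0, 0, 0.0, 8.5]]]
[402.7263949555255, -360.2146796241825, 102.53, 5.4844]
11 [[[0.0, 0.0, -6.25, 0, 0, 0.0, 4.0], [12.16, -43.56, -4.95, 0, 0, -1.527, 4.0], [12.16, -43.56, -4.95, 0, 0, -1.527, 4.0], [12.16, -43.56, -4.95, 0, 0, -1.527, 4.0], [12.16, -43.56, -4.95, 0, 0, -1.527, 4.0], [12.16, -43.56, -4.95, 0, 0, -1.527, 4.0], [12.16, -43.56, -4.95, 0, 0, -1.527, 4.0], [12.16, -43.56, -4.95, 0, 0, -1.527, 4.0], [12.16, -43.56, -4.95, 0, 0, -1.527, 4.0], [12.16, -43.56, -4.95, 0, 0, -1.527, 4.0], [12.16, -43.56, -4.95, 0, 0, -1.527, 4.0]]]
[482.1373886073677, 85.01314305453002, 152.03, 92.9750553164767]
```

{"op": "send_rows", "data": {
  "commands": [
    [[0.28,-0.05,5,0,0,0,8.5],[0.28,-0.05,7.6,0,0,0,8.5],[0.28,-0.05,8.25,0,0,0,8.5],[0.28,-0.05,8.25,0,0,0,8.5],[0.28,-0.05,8.25,0,0,0,8.5],[0.28,-0.05,8.25,0,0,0,4],[0.28,-0.05,8.25,0,0,0,4],[0.28,-0.05,8.25,0,0,0,4],[0.28,-0.05,8.25,0,0,0,4],[0.28,-0.05,8.25,0,0,0,4],[0.28,-0.05,8.25,0,0,0,4]]
  ],
  "force": 40
}}

```text
time_s: 28.92
position: [403.1, -360.6, 103.3]
orientation: [3.137, 0.15, 0.002]
contact_force: [-0.0, 0.4, 5.8]
gripper_width: 47.1
```

{"op": "send_rows", "data": {
  "commands": [
    [[0,0,-6.25,0,0,0,4.0],[12.16,-43.56,-4.95,0,0,-1.527,4.0],[12.16,-43.56,-4.95,0,0,-1.527,4.0],[12.16,-43.56,-4.95,0,0,-1.527,4.0],[12.16,-43.56,-4.95,0,0,-1.527,4.0],[12.16,-43.56,-4.95,0,0,-1.527,4.0],[12.16,-43.56,-4.95,0,0,-1.527,4.0],[12.16,-43.56,-4.95,0,0,-1.527,4.0],[12.16,-43.56,-4.95,0,0,-1.527,4.0],[12.16,-43.56,-4.95,0,0,-1.527,4.0],[12.16,-43.56,-4.95,0,0,-1.527,4.0],[12.16,-43.56,-4.95,0,0,-1.527,4.0]]
  ]
}}

```text
time_s: 30.42
position: [481.9, 83.8, 151.9]
orientation: [-2.167, -2.275, 0.001]
contact_force: [-0.1, -0.3, -2.2]
gripper_width: 47.5
```

```bash
cat > chk.py <<'E'
from h import *
import sys
s=sense();print("pose",s["position"].round(2),s["gripper_width"],s["contact_force"].round(1))
R={"scene":{"dredger":(489.8,-90.3),"squeeze_bottle":(487.1,-11.4),"pepper_mill":(481.1,83.3)},"top":{"dredger":(491.1,-89.1),"squeeze_bottle":(488.7,-10.1),"pepper_mill":(483.1,84.8)}}
b=float(sys.argv[2]) if len(sys.argv)>2 else 2
for n in("scene","top"):
    f=grab_frame(n);W=world(f);cv2.imwrite(f"pics/{sys.argv[1]}_{n}.png",f["image"])
    for o,c in R[n].items():
        q,k,e=fitc(W,c,o,b);print(n,o,q.round(1),k,round(float(e),2),"diff",(q-c).round(1))
E
python3 chk.py a1 60
```

```text
pose [481.89  83.84 151.85] 47.45166706680308 [-0.1 -0.3 -2.2]
scene dredger [489.8 -90.3] 0 9.0 diff [0. 0.]
scene squeeze_bottle [487.1 -11.4] 0 9.0 diff [0. 0.]
scene pepper_mill [482.4  82.1] 100 1.88 diff [ 1.3 -1.2]
top dredger [491.1 -89.1] 0 9.0 diff [0. 0.]
top squeeze_bottle [488.7 -10.1] 0 9.0 diff [0. 0.]
top pepper_mill [483.1  84.8] 0 9.0 diff [0. 0.]
```

{"op": "send_rows", "data": {
  "commands": [
    [[0,0,4.5,0,0,0,4],[0,0,5.4,0,0,0,4],[0,0,5.8,0,0,0,4],[0,0,5.83,0,0,0,4],[0,0,5.83,0,0,0,4],[0,0,5.83,0,0,0,4]]
  ]
}}

```text
time_s: 31.28
position: [482.8, 85.1, 94.5]
orientation: [2.162, 2.278, 0.002]
contact_force: [0.7, -0.4, -2.2]
gripper_width: 46.9
```

```bash
python3 - <<'E'
from h import *
s=sense();print(s["position"],s["contact_force"])
E
```

```text
[482.78306038  85.08807472  94.4812035 ] [ 0.68632775 -0.39378126 -2.18009806]
```

{"op": "send_rows", "data": {
  "commands": [
    [[0,0,0.1,0,0,0,4],[0,0,0.1,0,0,0,4],[0,0,0.1,0,0,0,8.5],[0,0,0.1,0,0,0,8.5],[0,0,0.1,0,0,0,8.5],[0,0,0.1,0,0,0,8.5],[0,0,-2,0,0,0,8.5],[0,0,-8,0,0,0,8.5],[0,0,-9,0,0,0,8.5],[0,0,-9,0,0,0,8.5]]
  ]
}}

```text
time_s: 32.52
position: [482.9, 85.1, 184.3]
orientation: [2.162, 2.277, 0.002]
contact_force: [-0.0, 0.3, -0.5]
gripper_width: 84.8
```

```bash
python3 chk.py a2|grep -e pose -e mill; python3 - <<'E'
from h import *
f=wristframe();W=world(f);print(fitc(W,(482,85),"pepper_mill",2)[0], "wrist orig 482.15 84.96")
E
```

```text
pose [482.91  85.07 184.34] 84.79769072929166 [-0.   0.3 -0.5]
scene pepper_mill [482.3  82.9] 120 0.9 diff [ 1.2 -0.4]
top pepper_mill [483.1  84.8] 2 9.0 diff [0. 0.]
[483.25549443  84.38703385] wrist orig 482.15 84.96
```

View pics/a2_scene.png

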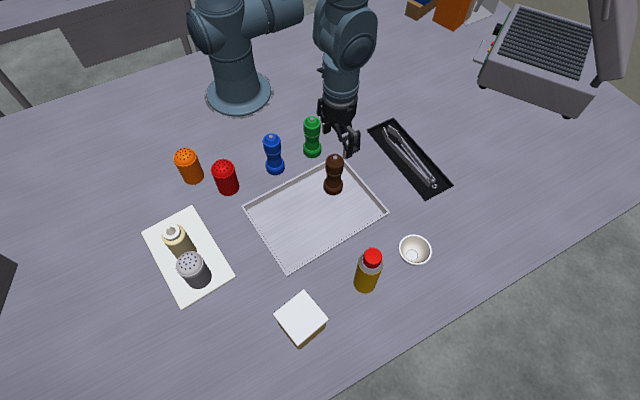

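```bash
echo '[482.137,85.013,183.73,92.975]'>cmd.json
python3 plan.py 479.8,-353,190,5.4844,8.5,11
```

```text
11 [[[-43.73, -2.51, -0.63, 0, 0, 1.527, 8.5], [-43.73, -2.51, -0.63, 0, 0, 1.527, 8.5], [-43.73, -2.51, -0.63, 0, 0, 1.527, 8.5], [-43.73, -2.51, -0.63, 0, 0, 1.527, 8.5], [-43.73, -2.51, -0.63, 0, 0, 1.527, 8.5], [-43.73, -2.51, -0.63, 0, 0, 1.527, 8.5], [-43.73, -2.51, -0.63, 0, 0, 1.527, 8.5], [-43.73, -2.51, -0.63, 0, 0, 1.527, 8.5], [-43.73, -2.51, -0.63, 0, 0, 1.527, 8.5], [-43.73, -2.51, -0.63, 0, 0, 1.527, 8.5], [-43.73, -2.51, -0.63, 0, 0, 1.527, 8.5]]]
[479.7667927513131, -353.00033554767276, 190.03, 5.48434468352329]
```

{"op": "send_rows", "data": {
  "commands": [
    [[-43.73,-2.51,-0.63,0,0,1.527,8.5],[-43.73,-2.51,-0.63,0,0,1.527,8.5],[-43.73,-2.51,-0.63,0,0,1.527,8.5],[-43.73,-2.51,-0.63,0,0,1.527,8.5],[-43.73,-2.51,-0.63,0,0,1.527,8.5],[-43.73,-2.51,-0.63,0,0,1.527,8.5],[-43.73,-2.51,-0.63,0,0,1.527,8.5],[-43.73,-2.51,-0.63,0,0,1.527,8.5],[-43.73,-2.51,-0.63,0,0,1.527,8.5],[-43.73,-2.51,-0.63,0,0,1.527,8.5],[-43.73,-2.51,-0.63,0,0,1.527,8.5],[-43.73,-2.51,-0.63,0,0,1.527,8.5]]
  ]
}}

```text
time_s: 34.17
position: [479.9, -352.3, 190.1]
orientation: [3.138, 0.153, 0.0]
contact_force: [-0.4, 0.5, -0.4]
gripper_width: 84.9
```

```bash
python3 chk.py a3|grep -e pose -e mill; python3 - <<'E'
from h import *
f=wristframe();cv2.imwrite("pics/w10.png",f["image"]);W=world(f);print(fitc(W,(480,-352.5),"squeeze_bottle",12),fitc(W,(557,-347),"dredger",12))
E
```

```text
pose [ 479.93 -352.29  190.14] 84.8518038153754 [-0.4  0.5 -0.4]
scene pepper_mill [482.1  83. ] 120 0.85 diff [ 1.  -0.3]
top pepper_mill [483.6  85. ] 36 2.05 diff [0.5 0.2]
(array([ 479.95998394, -351.88011283]), 1024, np.float64(0.1637151957335867)) (array([ 535.34949307, -348.03467647]), 411, np.float64(2.415385842979442))
```

View pics/w10.png

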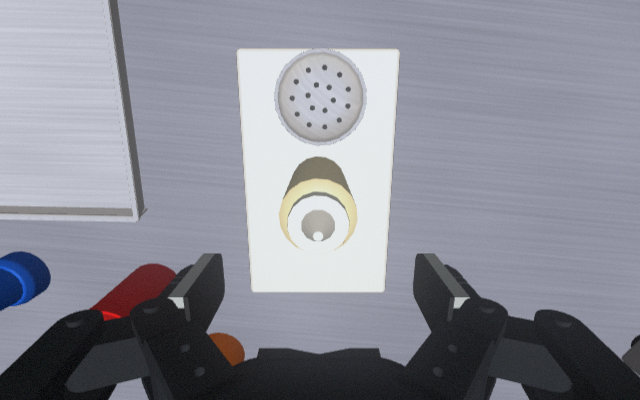

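```bash

python3 plan.py 479.8,-352.0,92,5.4843,8.5,1; python3 plan.py 479.8,-352,160,5.4843,4.5,1 487.7,-10,142,93,4.5,10
```

```text
1 [[[0.01, -0.1, 9.8, 0, 0, 0.0, 8.5]]]
[479.770761216237, -351.9953558208692, 92.03, 5.48434468352329]
11 [[[0.0, 0.0, -6.8, 0, 0, 0.0, 4.5], [4.06, -33.97, -5.0, 0, 0, -1.527, 4.5], [4.06, -33.97, -5.0, 0, 0, -1.527, 4.5], [4.06, -33.97, -5.0, 0, 0, -1.527, 4.5], [4.06, -33.97, -5.0, 0, 0, -1.527, 4.5], [4.06, -33.97, -5.0, 0, 0, -1.527, 4.5], [4.06, -33.97, -5.0, 0, 0, -1.527, 4.5], [4.06, -33.97, -5.0, 0, 0, -1.527, 4.5], [4.06, -33.97, -5.0, 0, 0, -1.527, 4.5], [4.06, -33.97, -5.0, 0, 0, -1.527, 4.5], [4.06, -33.97, -5.0, 0, 0, -1.527, 4.5]]]
[487.7184989300406, -9.97008853023084, 142.03, 92.975]
```

{"op": "send_rows", "data": {
  "commands": [
    [[0.01,-0.1,6,0,0,0,8.5],[0.01,-0.1,9,0,0,0,8.5],[0.01,-0.1,9.8,0,0,0,8.5],[0.01,-0.1,9.8,0,0,0,8.5],[0.01,-0.1,9.8,0,0,0,8.5],[0.01,-0.1,9.8,0,0,0,4.5],[0.01,-0.1,9.8,0,0,0,4.5],[0.01,-0.1,9.8,0,0,0,4.5],[0.01,-0.1,9.8,0,0,0,4.5],[0.01,-0.1,9.8,0,0,0,4.5],[0.01,-0.1,9.8,0,0,0,4.5]]
  ]
}}

```text
time_s: 35.7
position: [480.3, -352.4, 93.2]
orientation: [3.137, 0.15, 0.002]
contact_force: [-0.9, 0.5, 6.6]
gripper_width: 53.0
```

{"op": "send_rows", "data": {
  "commands": [
    [[0,0,-6.0,0,0,0,4.5],[4.06,-33.97,-5.0,0,0,-1.527,4.5],[4.06,-33.97,-5.0,0,0,-1.527,4.5],[4.06,-33.97,-5.0,0,0,-1.527,4.5],[4.06,-33.97,-5.0,0,0,-1.527,4.5],[4.06,-33.97,-5.0,0,0,-1.527,4.5],[4.06,-33.97,-5.0,0,0,-1.527,4.5],[4.06,-33.97,-5.0,0,0,-1.527,4.5],[4.06,-33.97,-5.0,0,0,-1.527,4.5],[4.06,-33.97,-5.0,0,0,-1.527,4.5],[4.06,-33.97,-5.0,0,0,-1.527,4.5],[4.06,-33.97,-5.0,0,0,-1.527,4.5]]
  ]
}}

```text
time_s: 37.2
position: [487.5, -10.1, 141.9]
orientation: [-2.165, -2.276, 0.0]
contact_force: [-0.7, 0.3, -2.0]
gripper_width: 52.6
```

{"op": "send_rows", "data": {
  "commands": [
    [[0,0,4.5,0,0,0,4.5],[0,0,5.4,0,0,0,4.5],[0,0,5.8,0,0,0,4.5],[0,0,5.84,0,0,0,4.5],[0,0,5.84,0,0,0,4.5],[0,0,5.84,0,0,0,4.5]]
  ]
}}

```text
time_s: 37.95
position: [488.4, -10.1, 84.4]
orientation: [2.162, 2.277, 0.001]
contact_force: [-0.2, -0.1, -2.4]
gripper_width: 52.7
```

```bash
python3 - <<'E'
from h import *
s=sense();print(s["position"],s["contact_force"])
W=world(grab_frame("scene"));print(fitc(W,(487,-11),"squeeze_bottle",2),"ref 487.1 -11.4")
E
```

```text
[488.36373963 -10.07654994  84.36949658] [-0.19871181 -0.09575685 -2.3907505 ]
(array([488.21951652, -12.38019064]), 304, np.float64(1.0670355525681126)) ref 487.1 -11.4
```

{"op": "send_rows", "data": {
  "commands": [
    [[0.04,-0.05,0.05,0,0,0,4.5],[0.04,-0.05,0.11,0,0,0,4.5],[0.04,-0.05,0.11,0,0,0,4.5],[0.04,-0.05,0.11,0,0,0,8.5],[0.04,-0.05,0.11,0,0,0,8.5],[0.04,-0.05,0.11,0,0,0,8.5],[0.04,-0.05,0.11,0,0,0,8.5],[0.04,-0.05,-2,0,0,0,8.5],[0.04,-0.05,-8,0,0,0,8.5],[0.04,-0.05,-10,0,0,0,8.5],[0.04,-0.05,-10,0,0,0,8.5]]
  ]
}}

```text
time_s: 39.38
position: [488.8, -9.8, 185.3]
orientation: [2.16, 2.276, 0.004]
contact_force: [-0.4, -0.2, 0.2]
gripper_width: 85.1
```

```bash
python3 chk.py a4|grep -e pose -e mill -e bottle; python3 - <<'E'
from h import *
f=wristframe();W=world(f);print(fitc(W,(488,-10),"squeeze_bottle",2)[0], "wrist orig 488.12 -9.77")
E
echo '[487.2,-9.55,183.63,92.975]'>cmd.json
python3 plan.py 557.6,-346.3,180,5.4844,8.5,11
```

```text
pose [488.78  -9.82 185.29] 85.11019146111002 [-0.4 -0.2  0.2]
scene squeeze_bottle [486.9 -12.1] 362 0.81 diff [-0.2 -0.7]
scene pepper_mill [482.1  82.9] 126 0.9 diff [ 1.  -0.4]
top squeeze_bottle [488.7 -10.1] 0 9.0 diff [0. 0.]
top pepper_mill [483.1  84.8] 7 9.0 diff [0. 0.]
[487.88626362 -10.48076671] wrist orig 488.12 -9.77
11 [[[-33.99, 5.28, 0.36, 0, 0, 1.527, 8.5], [-33.99, 5.28, 0.36, 0, 0, 1.527, 8.5], [-33.99, 5.28, 0.36, 0, 0, 1.527, 8.5], [-33.99, 5.28, 0.36, 0, 0, 1.527, 8.5], [-33.99, 5.28, 0.36, 0, 0, 1.527, 8.5], [-33.99, 5.28, 0.36, 0, 0, 1.527, 8.5], [-33.99, 5.28, 0.36, 0, 0, 1.527, 8.5], [-33.99, 5.28, 0.36, 0, 0, 1.527, 8.5], [-33.99, 5.28, 0.36, 0, 0, 1.527, 8.5], [-33.99, 5.28, 0.36, 0, 0, 1.527, 8.5], [-33.99, 5.28, 0.36, 0, 0, 1.527, 8.5]]]
[557.5697238874944, -346.25157700848064, 180.03, 5.48434468352329]
```

Bottle and mill are both back within about 1 mm. Now the dredger.

{"op": "send_rows", "data": {
  "commands": [
    [[-33.99,5.28,0.36,0,0,1.527,8.5],[-33.99,5.28,0.36,0,0,1.527,8.5],[-33.99,5.28,0.36,0,0,1.527,8.5],[-33.99,5.28,0.36,0,0,1.527,8.5],[-33.99,5.28,0.36,0,0,1.527,8.5],[-33.99,5.28,0.36,0,0,1.527,8.5],[-33.99,5.28,0.36,0,0,1.527,8.5],[-33.99,5.28,0.36,0,0,1.527,8.5],[-33.99,5.28,0.36,0,0,1.527,8.5],[-33.99,5.28,0.36,0,0,1.527,8.5],[-33.99,5.28,0.36,0,0,1.527,8.5]]
  ]
}}

```text
time_s: 40.9
position: [557.4, -346.0, 179.6]
orientation: [-3.138, -0.153, 0.001]
contact_force: [-0.6, 0.6, -0.1]
gripper_width: 85.0
```

```bash
python3 chk.py a5|grep -e pose -e mill -e bottle; python3 - <<'E'
from h import *
f=wristframe();W=world(f);print(fitc(W,(557.6,-346),"dredger",12))
E
```

```text
pose [ 557.43 -345.97  179.64] 85.02766074323584 [-0.6  0.6 -0.1]
scene squeeze_bottle [486.9 -12.1] 358 0.83 diff [-0.2 -0.7]
scene pepper_mill [482.1  82.8] 122 0.97 diff [ 1.  -0.5]
top squeeze_bottle [488.4 -10.8] 51 0.2 diff [-0.3 -0.7]
top pepper_mill [483.9  84.4] 30 1.07 diff [ 0.8 -0.4]
(array([ 557.53996968, -345.92076257]), 597, np.float64(0.14448509902930315))
```

```bash

python3 plan.py 557.3,-346.0,59,5.4843,8.5,1; python3 plan.py 557.3,-346,119,5.4843,5,1 490.2,-88.7,110,93,5,10
```

```text
1 [[[-0.02, -0.03, 12.1, 0, 0, 0.0, 8.5]]]
[557.3419672865181, -345.9720650575524, 59.03, 5.48434468352329]
11 [[[0.0, 0.0, -6.0, 0, 0, 0.0, 5.0], [-4.22, -26.25, -5.1, 0, 0, -1.527, 5.0], [-4.22, -26.25, -5.1, 0, 0, -1.527, 5.0], [-4.22, -26.25, -5.1, 0, 0, -1.527, 5.0], [-4.22, -26.25, -5.1, 0, 0, -1.527, 5.0], [-4.22, -26.25, -5.1, 0, 0, -1.527, 5.0], [-4.22, -26.25, -5.1, 0, 0, -1.527, 5.0], [-4.22, -26.25, -5.1, 0, 0, -1.527, 5.0], [-4.22, -26.25, -5.1, 0, 0, -1.527, 5.0], [-4.22, -26.25, -5.1, 0, 0, -1.527, 5.0], [-4.22, -26.25, -5.1, 0, 0, -1.527, 5.0]]]
[490.24702948536674, -88.70691133194651, 110.03, 92.975]
```

{"op": "send_rows", "data": {
  "commands": [
    [[-0.02,-0.03,6,0,0,0,8.5],[-0.02,-0.03,11,0,0,0,8.5],[-0.02,-0.03,12.1,0,0,0,8.5],[-0.02,-0.03,12.1,0,0,0,8.5],[-0.02,-0.03,12.1,0,0,0,8.5],[-0.02,-0.03,12.1,0,0,0,5],[-0.02,-0.03,12.1,0,0,0,5],[-0.02,-0.03,12.1,0,0,0,5],[-0.02,-0.03,12.1,0,0,0,5],[-0.02,-0.03,12.1,0,0,0,5]]
  ]
}}

```text
time_s: 42.3
position: [558.5, -346.7, 61.1]
orientation: [3.136, 0.151, 0.004]
contact_force: [-0.6, 1.6, 6.6]
gripper_width: 60.0
```

{"op": "send_rows", "data": {
  "commands": [
    [[0,0,-6.0,0,0,0,5.0],[-4.71,-21.14,-5.1,0,0,-1.527,5.0],[-4.71,-21.14,-5.1,0,0,-1.527,5.0],[-4.71,-21.14,-5.1,0,0,-1.527,5.0],[-4.71,-21.14,-5.1,0,0,-1.527,5.0],[-4.71,-21.14,-5.1,0,0,-1.527,5.0],[-4.71,-21.14,-5.1,0,0,-1.527,5.0],[-4.71,-21.14,-5.1,0,0,-1.527,5.0],[-4.71,-21.14,-5.1,0,0,-1.527,5.0],[-4.22,-26.25,-5.1,0,0,-1.527,5.0],[-4.22,-26.25,-5.1,0,0,-1.527,5.0],[-4.22,-26.25,-5.1,0,0,-1.527,5.0]]
  ]
}}

```text
time_s: 43.8
position: [490.1, -88.7, 110.0]
orientation: [2.162, 2.279, -0.001]
contact_force: [0.3, 0.1, -2.7]
gripper_width: 59.7
```

{"op": "send_rows", "data": {
  "commands": [
    [[0,0,4.5,0,0,0,5],[0,0,5.4,0,0,0,5],[0,0,5.9,0,0,0,5],[0,0,5.95,0,0,0,5],[0,0,5.95,0,0,0,5],[0,0,5.95,0,0,0,5]]
  ]
}}

```text
time_s: 44.55
position: [491.0, -89.1, 51.2]
orientation: [2.162, 2.277, 0.001]
contact_force: [-0.7, -0.7, -0.8]
gripper_width: 60.2
```

```bash
python3 - <<'E'
from h import *
s=sense();print(s["position"],s["contact_force"])
f=grab_frame("scene");W=world(f);print(fitc(W,(490,-90),"dredger",2),"ref 489.8 -90.3");cv2.imwrite("pics/s6.png",f["image"][100:300,200:440].repeat(3,0).repeat(3,1))
E
```

```text
[491.00404635 -89.11304123  51.17561195] [-0.65753438 -0.71091889 -0.80651739]
(array([491.00944095, -92.02008095]), 189, np.float64(0.88752586797747)) ref 489.8 -90.3
```

View pics/s6.png

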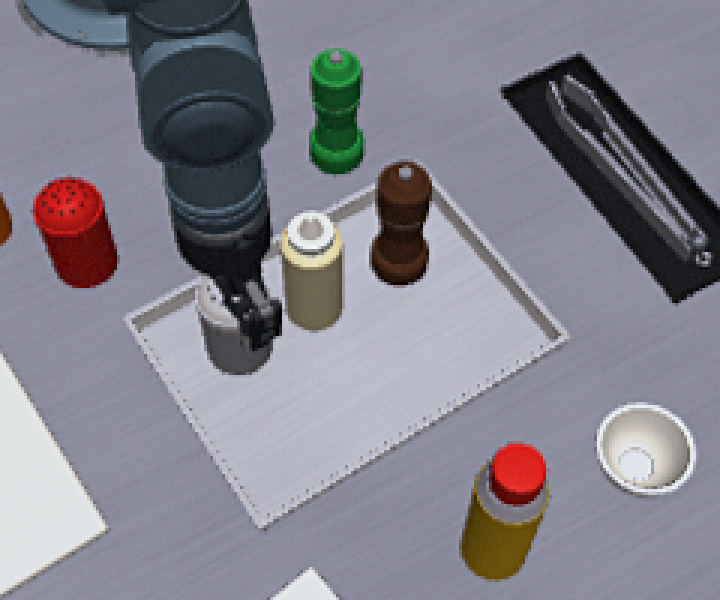

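{"op": "send_rows", "data": {
  "commands": [
    [[0.06,0,-0.05,0,0,0,5],[0.06,0,0.05,0,0,0,5],[0.06,0,0.05,0,0,0,5],[0.06,0,0.05,0,0,0,8.5],[0.06,0,0.05,0,0,0,8.5],[0.06,0,0.05,0,0,0,8.5],[0.06,0,0.05,0,0,0,8.5],[0.06,0,-3,0,0,0,8.5],[0.06,0,-9,0,0,0,8.5],[0.06,0,-14,0,0,0,8.5],[0.06,0,-17,0,0,0,8.5]]
  ]
}}

```text
time_s: 45.98
position: [491.2, -88.4, 223.4]
orientation: [2.161, 2.276, 0.003]
contact_force: [0.4, 0.3, 0.1]
gripper_width: 85.2
```

{"op": "send_rows", "data": {
  "commands": [
    [[-20,0,0,0,0,0,8.5],[-20,0,0,0,0,0,8.5],[-20,0,0,0,0,0,8.5],[-20,0,0,0,0,0,8.5],[-20,0,0,0,0,0,8.5],[-20,0,0,0,0,0,8.5]]
  ]
}}

```text
time_s: 46.72
position: [500.5, -286.3, 220.5]
orientation: [-2.161, -2.279, -0.001]
contact_force: [-0.3, 0.9, 0.7]
gripper_width: 84.7
```

```bash
python3 chk.py a6; python3 - <<'E'
from h import *
a=np.load("f0.npz")["topimage"];b=grab_frame("top")["image"]
c=np.hstack([a[85:315,170:500],b[85:315,170:500]]);cv2.imwrite("pics/cmp.png",cv2.resize(c,None,fx=1.2,fy=1.2))
E
```

```text
pose [ 500.5  -286.28  220.46] 84.7223499891014 [-0.3  0.9  0.7]
scene dredger [490.2 -91.4] 265 0.69 diff [ 0.4 -1.1]
scene squeeze_bottle [486.9 -12.1] 356 0.83 diff [-0.2 -0.7]
scene pepper_mill [482.1  82.7] 124 1.06 diff [ 1.  -0.6]
top dredger [491.5 -90.2] 47 0.21 diff [ 0.4 -1.1]
top squeeze_bottle [488.5 -10.8] 54 0.18 diff [-0.2 -0.7]
top pepper_mill [484.1  84.1] 27 1.33 diff [ 1.  -0.7]
```

View pics/cmp.png

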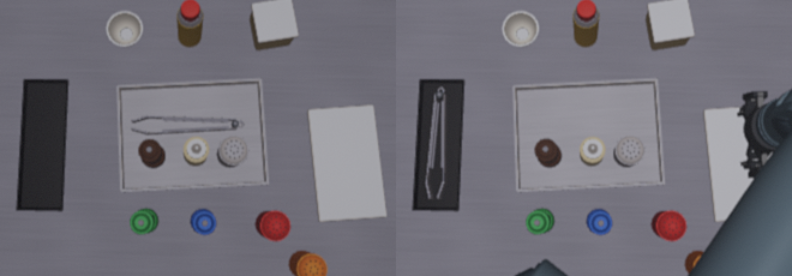

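View pics/a6_scene.png

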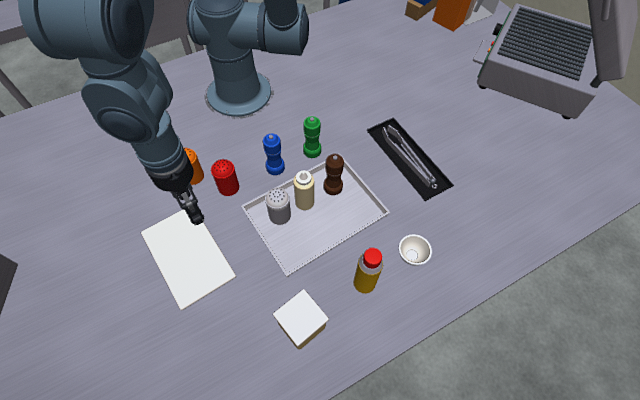

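All three containers stand upright within about 1.2 mm of where they started, by both cameras. The tongs lie flat in the tray, and the bystanders and look-alikes have not moved. I'm handing in.

```bash
python3 -c "
from cell import *
print(hand_in())"
```

```text
the job is handed in; nothing more can be done
None
```

The job is done and handed in at about 47 s of the 147 s allowed. I moved the steel dredger, squeeze bottle and brown pepper mill to the cutting board. I then laid the tongs lengthwise in the black tray, and only after that put each container back on its spot on the sheet pan.

**Containers:** compared with the first pictures, the scene and top cameras agree on how far each ended from its starting spot:

| Container | Shift in x (mm) | Shift in y (mm) |
|---|---|---|
| dredger | +0.4 | -1.1 |
| squeeze bottle | -0.2 | -0.7 |
| pepper mill | +1.0 | -0.6 |

All three stand upright. The top camera's fit of the mill was noisier than the others, at about 1.3 mm.

**Tongs and the rest:** the pictures show the tongs flat inside the tray with room at both ends. The spray can, ramekin, tub and the coloured look-alikes are where they were in the before-and-after top view. The orange dredger was partly hidden by the arm in the last pictures, and I never reached for it. The arm was clear of everything at hand-in.

**Not as expected:** each container slid about 2 mm when released on the board. I corrected for this by measuring it again with the wrist camera before picking it back up.

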